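# Program a batch of repaired boards

### The job

Slide every board carrier, contacts first, under the steel bar of the programming fixture until it is fully home against the backstop, one carrier to a bay. With all of them home, press the amber key, then the green key, then the blue key, each fully down and one at a time; never press a key while the fixture is empty. Then pull the carriers out again and lay them flat, side by side, in the shallow blue tray, and leave the other things on the bench alone.

Things in the scene. Friction and masses are not known exactly. Their poses are not given: they have to be found in the camera images.
- fixture: low programming fixture, fixed: aluminium deck 165 x 214 mm, 8 mm thick, three alike bays side by side under one steel bar. Origin on the bench below the middle bay, where the centre of a fully home carrier lies; x points into the bays (way of insertion), z up. Deck from x = -90 to +75 mm. A carrier slides flat on the deck from the -x side; nothing latches; pull it out along -x
- bay_right (a point): right bay of the fixture (y = -66 mm in the fixture's frame): the point on the deck's top where a fully home carrier's centre lies; axes as the fixture's. Bay 60 mm wide between black guides 6 mm wide, 12 mm high, from x = -20 to +45 mm in the fixture's frame. Any carrier may use any bay, one in each
- bay_middle (a point): middle bay of the fixture (y = 0 mm in the fixture's frame): the point on the deck's top where a fully home carrier's centre lies; axes as the fixture's. Bay 60 mm wide between black guides 6 mm wide, 12 mm high, from x = -20 to +45 mm in the fixture's frame. Any carrier may use any bay, one in each
- bay_left (a point): left bay of the fixture (y = +66 mm in the fixture's frame): the point on the deck's top where a fully home carrier's centre lies; axes as the fixture's. Bay 60 mm wide between black guides 6 mm wide, 12 mm high, from x = -20 to +45 mm in the fixture's frame. Any carrier may use any bay, one in each
- bar_edge (a point): middle of the lower front edge of the steel bar (fixture x = +5 mm, 20 mm above the bench, 12 mm above the deck). The bar lies across all bays, 24 mm deep (x = +5 to +29 mm), 14 mm high, top 34 mm above the bench
- backstop (a point): middle of the backstop face (fixture x = +45 mm); a home carrier's front end touches it or is less than 5 mm from it. The grey box behind it reaches to x = +74 mm and 42 mm above the bench
- carrier_a: loose board carrier, 0.08 to 0.17 kg, all alike (absent: None): grey tray 90 x 56 x 8 mm holding a green board; gold contacts at its front (+x), where the last 14 mm are 50 mm wide. At its back an orange upright grip, x = -45 to -17, y = -7 to +7 mm, top 44 mm above the underside. Origin: centre of the underside, z up. Starts flat before the fixture, turned sideways
- carrier_a_grip (a point): point to pinch this carrier's orange grip (14 mm across, along the carrier's y): 31 mm behind its centre, 30 mm above its underside (22 mm above the tray's top face)
- carrier_b: loose board carrier, 0.08 to 0.17 kg, all alike (absent: None): grey tray 90 x 56 x 8 mm holding a green board; gold contacts at its front (+x), where the last 14 mm are 50 mm wide. At its back an orange upright grip, x = -45 to -17, y = -7 to +7 mm, top 44 mm above the underside. Origin: centre of the underside, z up. Starts flat before the fixture, turned sideways
- carrier_b_grip (a point): point to pinch this carrier's orange grip (14 mm across, along the carrier's y): 31 mm behind its centre, 30 mm above its underside (22 mm above the tray's top face)
- carrier_c: loose board carrier, 0.08 to 0.17 kg, all alike (absent: None): grey tray 90 x 56 x 8 mm holding a green board; gold contacts at its front (+x), where the last 14 mm are 50 mm wide. At its back an orange upright grip, x = -45 to -17, y = -7 to +7 mm, top 44 mm above the underside. Origin: centre of the underside, z up. Starts flat before the fixture, turned sideways
- carrier_c_grip (a point): point to pinch this carrier's orange grip (14 mm across, along the carrier's y): 31 mm behind its centre, 30 mm above its underside (22 mm above the tray's top face)
- amber_key (a joint): travel of the amber (yellow) key: 0 up, 0.006 m fully down (counts as pressed from 0.004); a spring brings it back up; fully down takes about 5 N
- amber_key_top (a point): centre of the top of the amber (yellow) round key, 26 mm across, pressed straight down; one of three keys 45 mm apart in a row on a grey panel 160 x 60 mm to the right of the fixture; the order of the colours in the row differs from start to start
- green_key (a joint): travel of the green key: 0 up, 0.006 m fully down (counts as pressed from 0.004); a spring brings it back up; fully down takes about 5 N
- green_key_top (a point): centre of the top of the green round key, 26 mm across, pressed straight down; one of three keys 45 mm apart in a row on a grey panel 160 x 60 mm to the right of the fixture; the order of the colours in the row differs from start to start
- blue_key (a joint): travel of the blue key: 0 up, 0.006 m fully down (counts as pressed from 0.004); a spring brings it back up; fully down takes about 5 N
- blue_key_top (a point): centre of the top of the blue round key, 26 mm across, pressed straight down; one of three keys 45 mm apart in a row on a grey panel 160 x 60 mm to the right of the fixture; the order of the colours in the row differs from start to start
- tray: shallow blue tray fixed to the bench at the left, 116 (its x) by 250 mm (its y) outside; floor 3 mm thick, inside 108 x 242 mm, rim 4 mm thick, top 14 mm above the bench; origin: centre of its underside. Room for three carriers side by side, lengthwise along x, any way round. Heatsink stacks, 0.16 m high, stand close behind it (world x over 0.465, y over 0.13)
- multimeter: bystander: teal and grey multimeter, 150 x 74 x 44 mm, lying behind the fixture; origin at the centre of its underside; leave alone
- tin: bystander: foil-wrapped tin with a red lid, 57 mm across, 68 mm high, standing right behind the key panel; origin at the centre of its underside; leave alone
- screwdriver: bystander: blue screwdriver, 171 x 28 x 26 mm, lying at the right near the wall; origin at the centre of its underside; leave alone

How it is judged:
By the outcome, as a careful person would: the job done as asked, in the order asked, and still so for the second after the job is handed in, with the robot touching nothing.
Of carrier_a, carrier_b, carrier_c only 2 to 3 are there at a start; the rules pass over those that are not, and their reading is None.
At some moment in a run one of carrier_a, carrier_b, carrier_c may be knocked a few centimetres aside while the robot is not near it.
It also fails if it takes over 210 s, if anything falls off the work surface, if the arm or the gripper's body presses on something with over 40 N, if the wrist force passes 120 N, or if a joint passes its speed limit or range.

### The arm

A 6-joint arm with a two-finger parallel gripper is mounted at the origin on a cart in front of the work surface, level with it; the furniture and walls round the work are solid. World frame = base frame: x ahead of the robot, y to its left, z up, the work surface at z = 0. Lengths are in m, angles in degrees, forces in N, time in s.
With the tool pointing down it reaches from about 0.35 to 0.875 m from the base axis. Payload 4.2 kg.
Tool frame: the origin (TCP) lies at the very end of the fingers, on their centre line; the grasp point (between the pads) lies 19 mm behind it (tcp_to_grasp is the z of the grasp point in the tool frame, in m); z points along the fingers, y is the direction in which the jaws open and shut (so a half turn about z gives the same grasp; the last joint's range is limited). The gripper opens to 87 mm and grips with 3 to 60 N. Pads are 19 mm wide; open, the fingers measure 117 mm over their backs; the gripper's body (75 mm by 190 mm) begins 51 mm behind the grasp point.
Start: joints at [78.53, 22.042, 0.453, 0, -68.411, -14.817], TCP at [0.277, 0.56, 0.223] pointing down, gripper open.
Joint ranges: [-179.83, 179.83], [-69.29, 118.12], [-61.27, 80.66], [-181.25, 117.63], [-171.15, -9.14], [-177.46, 177.46]. Speed limits (degrees/s): [159.86, 159.86, 180, 180, 180, 180].

### API

Orientations are given as a 3x3 rotation matrix whose columns are the frame's x, y, z axes.
In Python, from station import sense, capture, camera_params, finish_job, tcp_to_grasp gives the robot as it stands.
- The arm moves only by the shell command python3 -m inch 'ROWS'. ROWS is JSON, a list of rows, each an object of numbers: "jaw": the closure in counts, from 0 (fully open) to 255 (shut); "x", "y", "z": the shift along the world's x, y, z normalised to -1 to 1, where 1 is 0.06 m; "ax", "ay", "az": the turn, a rotation vector about the world's x, y, z normalised to -1 to 1, where 1 is 10 degrees. A call has 1 to 12 rows; each row shifts and turns the pose as measured when the row begins; what a row does not reach is not made up. A row lasts 1/8 s, in which the tool goes at most 62.5 mm and 10.7 degrees, less where a joint would pass 70% of its speed; a pose out of reach is approached as far as the arm can. A call with a number of a shift or a turn outside -1 to 1 is refused whole. A call with a gripper value outside its range is refused whole. The fingers move at their own pace and stop on an object; the grip force is fixed at half the most. Time passes only in rows, so rows that do not move let the fingers close. It gives the time, the measured TCP pose, the force and the opening at its end, in the units of the state.
- sense(): the state, without advancing time (a new reading comes with each control period).
- capture(name): name is "scene" or "top"; returns the picture (384x512x3 uint8, red, green, blue); there is no depth.
- camera_params(name): a dict with "vfov" (degrees; the focal length in pixels is half the picture's height over the tangent of half this angle, whatever the lens; pixels are square), "cx", "cy" (the principal point, pixels), "D" ([k1, k2, p1, p2, k3] as OpenCV has them; the pictures are not rectified), "R" (3x3) and "t" (3): a world point X has camera coordinates R X + t. Camera axes: x right, y down, z forward; pixel columns grow to the right and rows downward; lengths in m; the calibration is good to about 2 mm. A picture is of the moment at which its call begins. camera_params takes no time and is no camera call.
- finish_job(): hands the job in, once; it reports no verdict.
The state is a dict: "time_s": time; "joints": joint angles; "joint_velocities": joint speeds; "effort": joint torques, N m; "tcp_pos": TCP position; "ee_rot": TCP orientation; "wrist_force": force on the tool from outside, world axes, zero at the start; "moment": the same for the moment, N m; "gripper_width": opening from 0.0 (shut) to 1.0 (fully open).
Only numpy, scipy, OpenCV 4.12 (cv2) and the standard library are available. Lean on these libraries where they do the work, as an engineer would, in place of code of your own. Each camera call takes 0.05 s, during which the arm holds its last target.

## Working session

There is one attempt and no reset: what is moved stays moved. The work goes in short steps, Python scripts to look and compute and a shell command to move; the robot and the scene stay as the last step left them, time stands still between calls to the robot, and variables do not carry over. Pictures are saved under pics/ and viewed, and the job is handed in when it is done.

```bash
ls; mkdir -p pics; python3 - <<'E'
from station import *
import cv2
print(sense(), tcp_to_grasp if not callable(tcp_to_grasp) else tcp_to_grasp())
for n in ("scene","top"):
    im=capture(n); cv2.imwrite(f"pics/{n}0.png",im[:,:,::-1]); print(camera_params(n))
E
```

```text
pics
{'time_s': 0.0, 'joints': array([ 7.85294461e+01,  2.20900096e+01,  3.79948497e-01, -3.04497612e-02,
       -6.84104876e+01, -1.48160309e+01]), 'joint_velocities': array([ 0.03102527,  0.02891355,  0.04892331, -0.00025726,  0.09989087,
        0.01485311]), 'effort': array([ 6.68533012e-04, -3.90669179e+01,  1.87399900e+01,  4.21972051e+00,
        1.10082564e-02, -1.88537529e-04]), 'tcp_pos': array([0.27650279, 0.55983744, 0.22146489]), 'ee_rot': array([[ 8.96503325e-01, -4.43036086e-01, -9.02689046e-04],
       [-4.43037002e-01, -8.96501176e-01, -1.96362797e-03],
       [ 6.06962588e-05,  2.16032365e-03, -9.99997665e-01]]), 'wrist_force': array([ 0.32591694,  0.36201883, -0.61592473]), 'moment': array([-0.03496117,  0.00569005,  0.0445628 ]), 'gripper_width': 1.0047555932576784} -0.0187
{'vfov': 47.76221935371221, 'cx': 253.26728839126287, 'cy': 186.376801320833, 'D': array([-0.13803076,  0.        ,  0.        ,  0.        ,  0.        ]), 'R': array([[-0.98304771,  0.18327028, -0.00540335],
       [ 0.15070544,  0.79088557, -0.5931171 ],
       [-0.1044273 , -0.58387672, -0.80509808]]), 't': array([0.61914453, 0.02154743, 1.32271938])}
{'vfov': 51.831902442981544, 'cx': 253.16916837642515, 'cy': 192.5680714560694, 'D': array([-0.12077214,  0.        ,  0.        ,  0.        ,  0.        ]), 'R': array([[ 0.00876935, -0.99966796, -0.02422962],
       [-0.99661192, -0.00675579, -0.08196973],
       [ 0.08177882,  0.02486635, -0.99634025]]), 't': array([-0.06249506,  0.60767752,  1.06850709])}
```

View pics/scene0.png

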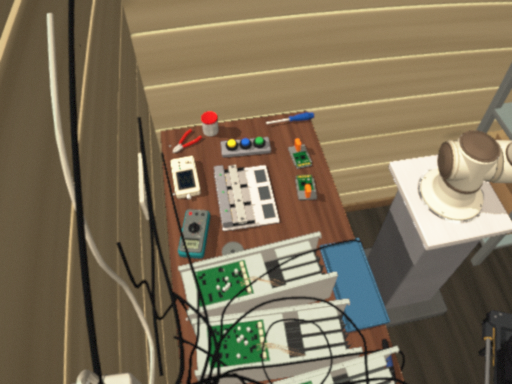

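View pics/top0.png

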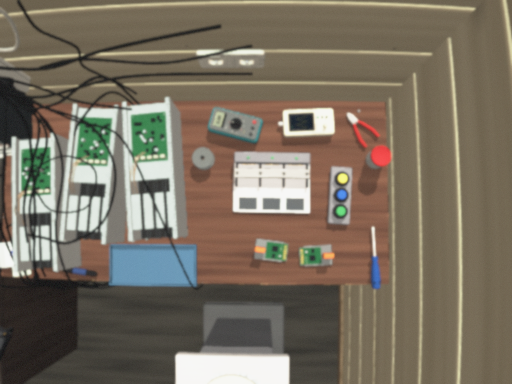

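Top view: two carriers at about (271,250), grip to the left, and (316,256), grip to the right. The fixture is at (272,183), the keys at (341,178/195/211) and the tray at (153,265).

```bash
cat > h.py <<'E'
import numpy as np, cv2
from station import *
def cam(n):
    p=camera_params(n); f=192/np.tan(np.radians(p['vfov']/2))
    K=np.array([[f,0,p['cx']],[0,f,p['cy']],[0,0,1]]); return K,np.array(p['D']),np.array(p['R']),np.array(p['t'])
def ray(n,uv):
    K,D,R,t=cam(n); q=cv2.undistortPoints(np.array(uv,float).reshape(-1,1,2),K,D).reshape(-1,2)
    d=np.c_[q,np.ones(len(q))]@R; return -R.T@t,d
def onz(n,uv,z):
    c,d=ray(n,uv); return c+d*((z-c[2])/d[:,2])[:,None]
def pix(n,X):
    K,D,R,t=cam(n); return cv2.projectPoints(np.array(X,float).reshape(-1,3),cv2.Rodrigues(R)[0],t,K,D)[0].reshape(-1,2)
def blobs(im,lo,hi,amin=15):
    h=cv2.cvtColor(im,cv2.COLOR_RGB2HSV); m=cv2.inRange(h,np.array(lo),np.array(hi))
    n,l,s,c=cv2.connectedComponentsWithStats(m)
    return [(s[i,4],c[i].round(1),s[i,:4],l==i) for i in range(1,n) if s[i,4]>=amin]
def save(im,name,box=None,k=1):
    if box: im=im[box[1]:box[3],box[0]:box[2]]
    cv2.imwrite('pics/'+name,cv2.resize(im[:,:,::-1],None,fx=k,fy=k,interpolation=cv2.INTER_CUBIC))
E
python3 - <<'E'
from h import *
im=cv2.imread('pics/top0.png')[:,:,::-1].copy()
save(im,'crop_top.png',(200,140,400,290),4)
s=cv2.imread('pics/scene0.png')[:,:,::-1].copy()
save(s,'crop_sc.png',(150,100,350,250),4)
for nm,lo,hi in (('orange',(8,150,150),(18,255,255)),('green',(45,100,60),(85,255,255)),('yellow',(22,120,150),(34,255,255)),('blue',(100,120,80),(125,255,255))):
    for n,i in (('top',im),('scene',s)):
        for b in blobs(i,lo,hi): print(nm,n,b[0],b[1],b[2],onz(n,b[1],0.03).round(3))
E
```

```text
orange top 24 [258.2 249.1] [254 247  10   5] [[ 0.453 -0.073  0.03 ]]
orange top 41 [328.6 255.3] [323 253  12   5] [[ 0.438 -0.265  0.03 ]]
orange scene 81 [297.4 143.7] [294 138   8  14] [[ 0.435 -0.263  0.03 ]]
orange scene 75 [307.4 190.3] [305 184   6  14] [[ 0.451 -0.076  0.03 ]]
green top 1032 [148.7 132.8] [132 113  35  43] [[0.776 0.24  0.03 ]]
green top 818 [ 93.4 137.4] [ 78 118  33  41] [[0.764 0.404 0.03 ]]
green top 435 [ 41.5 168.1] [ 33 148  16  40] [[0.675 0.56  0.03 ]]
green top 130 [ 26.4 158.8] [ 22 150  10  20] [[0.703 0.611 0.03 ]]
green top 45 [ 23.6 182.6] [ 22 177   5  12] [[0.632 0.615 0.03 ]]
green top 86 [340.4 210.8] [336 206  10  11] [[ 0.559 -0.298  0.03 ]]
green top 164 [273.2 250. ] [267 243  17  16] [[ 0.451 -0.114  0.03 ]]
green top 162 [313.4 255.5] [304 248  17  15] [[ 0.437 -0.223  0.03 ]]
green scene 61 [258.8 140.5] [255 137   9   8] [[ 0.555 -0.3    0.03 ]]
green scene 116 [300.6 157.1] [293 152  16  12] [[ 0.439 -0.206  0.03 ]]
green scene 87 [303.1 182. ] [298 177  14  13] [[ 0.456 -0.108  0.03 ]]
green scene 1224 [219.9 283.4] [196 262  52
[... 510 characters left out ...]
]]
yellow top 52 [342.  178.2] [337 173  11  11] [[ 0.649 -0.303  0.03 ]]
yellow scene 59 [231.  142.6] [227 139   9   8] [[ 0.646 -0.308  0.03 ]]
blue top 90 [341.4 194.4] [336 189  11  11] [[ 0.604 -0.301  0.03 ]]
blue top 197 [375.1 273.5] [372 257   8  31] [[ 0.388 -0.393  0.03 ]]
blue top 18 [ 78.8 270.8] [ 74 270  10   3] [[0.383 0.432 0.03 ]]
blue scene 121 [301.8 116.4] [290 113  24   8] [[ 0.389 -0.383  0.03 ]]
blue scene 54 [245.  141.8] [241 138   9   8] [[ 0.601 -0.303  0.03 ]]
blue scene 3050 [355.3 284. ] [322 241  67  88] [[0.403 0.241 0.03 ]]
blue scene 71 [348.1 324.6] [343 316  12  15] [[0.454 0.342 0.03 ]]
blue scene 19 [389.5 363.1] [388 360   4   6] [[0.384 0.455 0.03 ]]
```

View pics/crop_top.png

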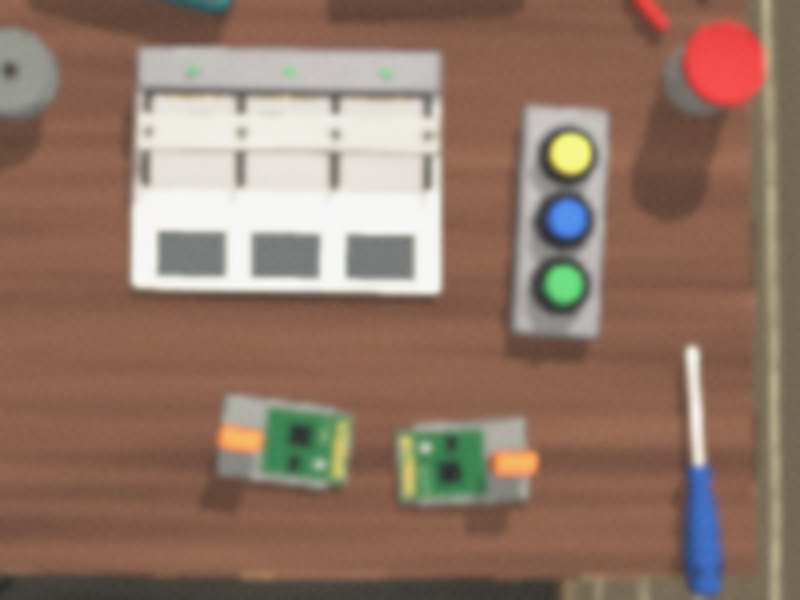

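View pics/crop_sc.png

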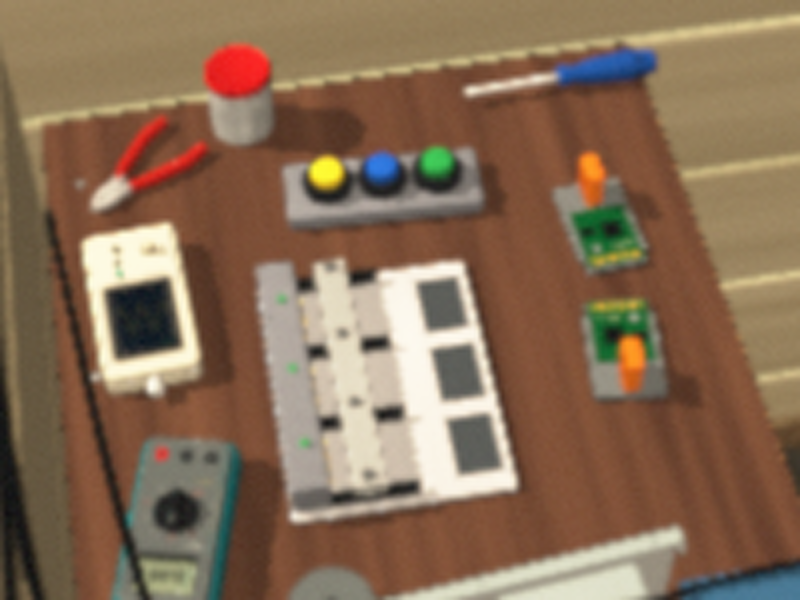

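```bash
python3 - <<'E'
from h import *
def c(a,o): return (np.array(a,float)+.5)/4-.5+np.array(o)
T=(200,140);S=(150,100)
def show(l,n,a,z): 
    p=onz(n,c(a,T if n=='top' else S),z); print(l,(p[:,:2]*1000).round(1).tolist()); return p
f=show('deck front L,R','top',[(131,293),(441,295)],.008)
show('box back L,R','top',[(138,47),(442,52)],.042)
show('bay dark guides front bottom','top',[(147,185),(240,187),(334,187),(427,187)],.020)
show('bar front bottom edge?','top',[(135,150),(436,153)],.034)
d=f[0]-f[1]; print('front yaw',np.degrees(np.arctan2(-d[0],d[1])),np.linalg.norm(d))
f=show('deck front scene R,L','scene',[(465,262),(518,488)],.008)
show('deck back L scene','scene',[(294,522)],.008)
d=f[1]-f[0]; print('front yaw',np.degrees(np.arctan2(-d[0],d[1])),np.linalg.norm(d))
show('carrB corners','top',[(229,394),(353,410),(342,490),(217,478)],.008)
show('carrA corners','top',[(398,430),(526,418),(531,498),(401,505)],.008)
show('grips','top',[(240,440),(514,463)],.044)
# grips by colour with looser mask
for n,fn in (('top','top0'),('scene','scene0')):
    im=cv2.imread(f'pics/{fn}.png')[:,:,::-1].copy()
    for b in blobs(im,(6,120,110),(20,255,255)):
        if b[0]>200: continue
        print(n,b[0],b[1],b[2])
show('panel','top',[(526,104),(609,110),(599,338),(511,332)],.01)
show('keys','top',[(571,153),(567,219),(563,285)],.03)
show('keys','scene',[(327,173),(381,166),(437,161)],.03)
show('multimeter..','top',[(0,0)],0)
p=onz('top',[(109,245),(196,244),(197,286),(108,285)],.014);print('tray',(p*1000).round(1))
E
```

```text
deck front L,R [[552.0, 0.4], [552.2, -216.3]]
box back L,R [[720.0, -4.8], [717.7, -213.6]]
bay dark guides front bottom [[626.9, -10.7], [625.9, -75.5], [626.3, -140.7], [626.7, -205.3]]
bar front bottom edge? [[649.6, -3.1], [648.9, -210.0]]
front yaw 0.05825915548050409 0.2166557927020593
deck front scene R,L [[549.4, -211.6], [553.9, 2.6]]
deck back L scene [[717.8, 0.6]]
front yaw -1.2011869231379595 0.2142524190987951
carrB corners [[482.3, -68.8], [471.9, -155.1], [416.5, -147.7], [424.0, -61.0]]
carrA corners [[458.3, -186.4], [467.0, -275.6], [411.6, -279.1], [406.4, -188.7]]
grips [[452.7, -77.0], [438.5, -261.3]]
top 24 [363.6 139.6] [359 130  10  19]
top 17 [377.3 145.4] [371 144  15   6]
top 65 [258.8 249.3] [253 246  13   7]
top 75 [329.  255.4] [323 252  13   7]
scene 28 [206.4 113.6] [200 110  18  13]
scene 41 [499.3 136. ] [495 131  12   8]
scene 86 [307.5 190.4] [304 184   8  14]
scene 15 [388.4 198.2] [385 197   8   3]
scene 36 [319.8 257.5] [317 251   7  14]
scene 26 [330.6 297.5] [326 293   8   8]
scene 75 [383.5 332.7] [377 326  12  15]
scene 33 [490.4 335.4] [484 328  11  12]
scene 161 [369.4 339.7] [362 330  15  20]
scene 175 [354.7 340. ] [347 333  17  17]
scene 134 [186.5 358.6] [183 344  10  40]
scene 95 [193.6 367.8] [191 351   6  32]
panel [[687.0, -276.5], [683.2, -335.4], [522.8, -326.6], [526.7, -264.9]]
keys [[650.1, -304.0], [604.3, -300.7], [558.9, -297.6]]
keys [[645.0, -306.9], [600.5, -306.1], [554.5, -302.9]]
multimeter.. [[762.1, 98.5]]
tray [[456.8 350.6  14. ]
 [464.2 100.4  14. ]
 [348.   96.   14. ]
 [343.7 351.2  14. ]]
```

Fixture origin ≈ (0.6425, −0.108), yaw ≈ −0.5°. Carrier L centre is (0.449, −0.108), yaw −96°; carrier R centre is (0.436, −0.2325), yaw 94°. The grip tops agree with these to 2 mm. I'll start with the left one.

```bash
python3 -m inch '[{"x":0.24,"y":-0.9,"az":-1,"jaw":0},{"x":0.24,"y":-0.9,"az":-1},{"x":0.24,"y":-0.9,"az":-1},{"x":0.24,"y":-0.9,"az":-1},{"x":0.24,"y":-0.9,"az":-1},{"x":0.24,"y":-0.9,"az":-1},{"x":0.24,"y":-0.9,"az":-0.95},{"x":0.24,"y":-0.9},{"x":0.24,"y":-0.9},{"x":0.24,"y":-0.9},{"x":0.24,"y":-0.9},{"x":0.24,"y":-0.7}]'
```

```text
$[0]: bad value
```

```bash
python3 -m inch '[{"jaw":0,"x":0.24,"y":-0.9,"z":0,"ax":0,"ay":0,"az":-1}]'; python3 -c "
from h import *
s=sense();print(s['time_s'],s['tcp_pos'],s['ee_rot'][:,0])"
```

```text
time_s: 0.22
tcp_pos: [0.2904, 0.5073, 0.2198]
ee_rot: [[0.805, -0.594, -0.001], [-0.594, -0.805, -0.003], [0.001, 0.003, -1.0]]
wrist_force: [0.3, -0.1, 0.1]
gripper_width: 0.999
0.225 [0.29040624 0.50728911 0.219822  ] [ 8.04817740e-01 -5.93521691e-01  6.38845962e-04]
```

```bash
python3 -m inch '[{"jaw":0,"x":0.245,"y":-0.88,"z":0.02,"ax":0,"ay":0,"az":-1},{"jaw":0,"x":0.245,"y":-0.88,"z":0.02,"ax":0,"ay":0,"az":-1},{"jaw":0,"x":0.245,"y":-0.88,"z":0.02,"ax":0,"ay":0,"az":-1},{"jaw":0,"x":0.245,"y":-0.88,"z":0.02,"ax":0,"ay":0,"az":-1},{"jaw":0,"x":0.245,"y":-0.88,"z":0.02,"ax":0,"ay":0,"az":-1},{"jaw":0,"x":0.245,"y":-0.88,"z":0.02,"ax":0,"ay":0,"az":-0.95},{"jaw":0,"x":0.245,"y":-0.88,"z":0,"ax":0,"ay":0,"az":0},{"jaw":0,"x":0.245,"y":-0.88,"z":0,"ax":0,"ay":0,"az":0},{"jaw":0,"x":0.245,"y":-0.88,"z":0,"ax":0,"ay":0,"az":0},{"jaw":0,"x":0.245,"y":-0.88,"z":0,"ax":0,"ay":0,"az":0},{"jaw":0,"x":0.245,"y":-0.88,"z":0,"ax":0,"ay":0,"az":0}]'
cat > st.py <<'E'
from h import *
import sys
s=sense();R=s['ee_rot']
psi=np.degrees(np.arctan2(R[1,0],R[0,0]))
print('t',round(s['time_s'],2),'tcp',s['tcp_pos'].round(4),'psi',psi.round(2),'tilt xy',R[:2,2].round(4),'F',s['wrist_force'].round(1),'w',round(s['gripper_width']*87,1),'q6',s['joints'][5].round(1))
if len(sys.argv)>3:
    g=np.array([float(v) for v in sys.argv[1:4]]); print('delta units',((g-s['tcp_pos'])/.06).round(3), 'daz', ((float(sys.argv[4])-psi+180)%360-180)/10 if len(sys.argv)>4 else '', 'ax,ay fix', )
    z=R[:,2]; v=np.cross(z,[0,0,-1]); print('level ax ay',(np.degrees(v[:2])/10).round(3))
E
python3 st.py 0.452 -0.077 0.15 -96
```

```text
time_s: 1.6
tcp_pos: [0.4516, -0.0937, 0.2245]
ee_rot: [[-0.134, -0.991, -0.007], [-0.991, 0.134, -0.001], [0.002, 0.007, -1.0]]
wrist_force: [0.9, 0.8, 0.7]
gripper_width: 1.0
t 1.6 tcp [ 0.4516 -0.0937  0.2245] psi -97.69 tilt xy [-0.0068 -0.0011] F [0.9 0.8 0.7] w 87.0 q6 -16.3
delta units [ 0.007  0.278 -1.241] daz 0.16893259826768486 ax,ay fix
level ax ay [ 0.006 -0.039]
```

```bash
python3 -m inch '[{"jaw":100,"x":0.007,"y":0.278,"z":-0.6,"ax":0.006,"ay":-0.039,"az":0.17},{"jaw":100,"x":0,"y":0,"z":-0.5,"ax":0,"ay":0,"az":0},{"jaw":100,"x":0,"y":0,"z":0,"ax":0,"ay":0,"az":0},{"jaw":100,"x":0,"y":0,"z":0,"ax":0,"ay":0,"az":0}]'
python3 st.py 0.452 -0.077 0.012 -96
python3 - <<'E'
from h import *
im=capture('scene');save(im,'a1.png',(250,110,350,210),6)
im=capture('top');save(im,'a2.png',(200,140,400,290),4)
E
```

```text
time_s: 2.1
tcp_pos: [0.4523, -0.0826, 0.1571]
ee_rot: [[-0.116, -0.993, 0.0], [-0.993, 0.116, -0.001], [0.001, -0.001, -1.0]]
wrist_force: [0.5, 0.2, 0.4]
gripper_width: 0.655
t 2.1 tcp [ 0.4523 -0.0826  0.1571] psi -96.64 tilt xy [ 0.0005 -0.0008] F [0.5 0.2 0.4] w 57.0 q6 -16.7
delta units [-0.005  0.093 -2.419] daz 0.06431750332627076 ax,ay fix
level ax ay [0.004 0.003]
```

View pics/a1.png

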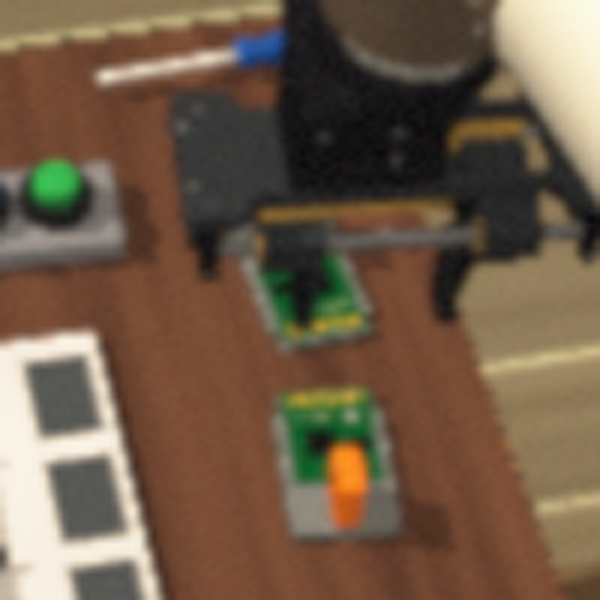

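View pics/a2.png

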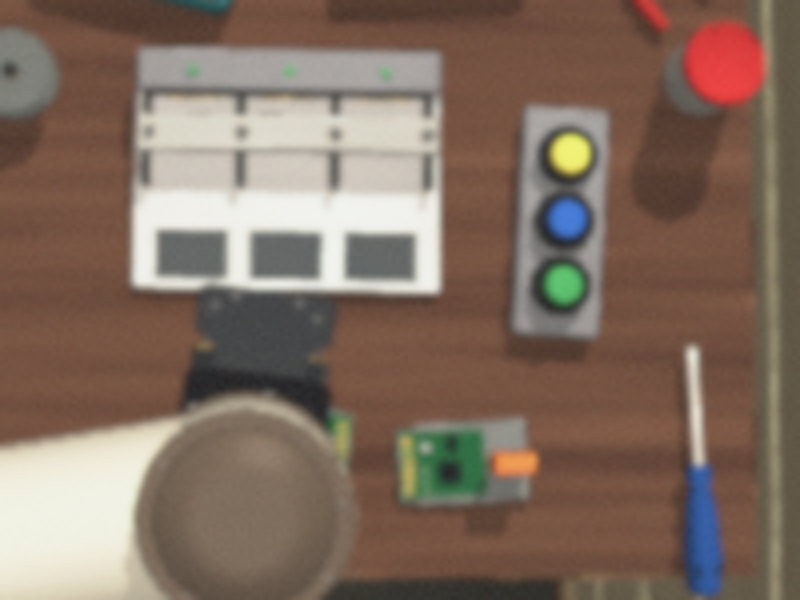

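Nothing has moved. Left grip is in place, so I'm descending (jaw 57 mm open).

```bash
python3 -m inch '[{"jaw":100,"x":-0.01,"y":0.11,"z":-0.8,"ax":0,"ay":0,"az":0.07},{"jaw":100,"x":0,"y":0,"z":-0.8,"ax":0,"ay":0,"az":0},{"jaw":100,"x":0,"y":0,"z":-0.4,"ax":0,"ay":0,"az":0},{"jaw":100,"x":0,"y":0,"z":0,"ax":0,"ay":0,"az":0}]'
python3 st.py 0.452 -0.077 0.012 -96
```

```text
time_s: 2.7
tcp_pos: [0.4573, -0.0737, 0.0401]
ee_rot: [[-0.099, -0.995, 0.016], [-0.995, 0.099, 0.001], [-0.003, -0.016, -1.0]]
wrist_force: [-0.9, -0.3, 0.1]
gripper_width: 0.611
t 2.7 tcp [ 0.4573 -0.0737  0.0401] psi -95.69 tilt xy [0.0163 0.0014] F [-0.9 -0.3  0.1] w 53.1 q6 -16.9
delta units [-0.088 -0.056 -0.469] daz -0.031070512138114736 ax,ay fix
level ax ay [-0.008  0.093]
```

```bash
python3 -m inch '[{"jaw":100,"x":-0.09,"y":-0.056,"z":-0.3,"ax":0,"ay":0.093,"az":-0.03},{"jaw":100,"x":0,"y":0,"z":-0.1,"ax":0,"ay":0,"az":0},{"jaw":100,"x":0,"y":0,"z":0,"ax":0,"ay":0,"az":0}]'
python3 st.py 0.452 -0.077 0.012 -96
```

```text
time_s: 3.08
tcp_pos: [0.4544, -0.0766, 0.0176]
ee_rot: [[-0.104, -0.995, 0.006], [-0.995, 0.104, 0.002], [-0.003, -0.005, -1.0]]
wrist_force: [-0.3, 0.4, 1.0]
gripper_width: 0.612
t 3.08 tcp [ 0.4544 -0.0766  0.0176] psi -95.95 tilt xy [0.0057 0.0022] F [-0.3  0.4  1. ] w 53.3 q6 -16.5
delta units [-0.04  -0.006 -0.093] daz -0.005080266300069525 ax,ay fix
level ax ay [-0.013  0.033]
```

```bash
python3 -m inch '[{"jaw":100,"x":-0.04,"y":-0.006,"z":-0.1,"ax":-0.013,"ay":0.033,"az":0},{"jaw":255,"x":0,"y":0,"z":0,"ax":0,"ay":0,"az":0},{"jaw":255,"x":0,"y":0,"z":0,"ax":0,"ay":0,"az":0},{"jaw":255,"x":0,"y":0,"z":0,"ax":0,"ay":0,"az":0},{"jaw":255,"x":0,"y":0,"z":0,"ax":0,"ay":0,"az":0},{"jaw":255,"x":0,"y":0,"z":0,"ax":0,"ay":0,"az":0}]'
python3 st.py 0.452 -0.077 0.07 -96
```

```text
time_s: 3.82
tcp_pos: [0.4528, -0.0769, 0.0125]
ee_rot: [[-0.103, -0.995, 0.003], [-0.995, 0.103, 0.0], [-0.0, -0.002, -1.0]]
wrist_force: [-0.3, 0.1, -1.3]
gripper_width: 0.162
t 3.83 tcp [ 0.4528 -0.0769  0.0125] psi -95.94 tilt xy [0.0025 0.0002] F [-0.3  0.1 -1.3] w 14.1 q6 -16.7
delta units [-0.014 -0.002  0.958] daz -0.006031777498174051 ax,ay fix
level ax ay [-0.001  0.014]
```

Gripped (14.1 mm). Lift and turn +95.5° towards the left bay.

```bash
python3 -m inch '[{"jaw":255,"x":0,"y":0,"z":0.7,"ax":0,"ay":0,"az":0},{"jaw":255,"x":0,"y":0,"z":0.7,"ax":0,"ay":0,"az":0.6},{"jaw":255,"x":0.1,"y":0.05,"z":0.2,"ax":0,"ay":0,"az":1},{"jaw":255,"x":0.1,"y":0.05,"z":0.02,"ax":0,"ay":0,"az":1},{"jaw":255,"x":0.1,"y":0.05,"z":0.02,"ax":0,"ay":0,"az":1},{"jaw":255,"x":0.1,"y":0.05,"z":0.02,"ax":0,"ay":0,"az":1},{"jaw":255,"x":0.1,"y":0.05,"z":0.02,"ax":0,"ay":0,"az":1},{"jaw":255,"x":0.1,"y":0.05,"z":0.02,"ax":0,"ay":0,"az":1},{"jaw":255,"x":0.1,"y":0.05,"z":0.02,"ax":0,"ay":0,"az":1},{"jaw":255,"x":0.1,"y":0.05,"z":0.02,"ax":0,"ay":0,"az":1},{"jaw":255,"x":0.1,"y":0.05,"z":0.02,"ax":0,"ay":0,"az":0.5},{"jaw":255,"x":0,"y":0,"z":0,"ax":0,"ay":0,"az":0}]'
python3 st.py 0.535 -0.042 0.10 -0.5
```

```text
time_s: 5.32
tcp_pos: [0.5028, -0.0493, 0.1182]
ee_rot: [[0.999, -0.037, -0.004], [-0.037, -0.999, -0.002], [-0.004, 0.002, -1.0]]
wrist_force: [0.3, 0.7, -1.4]
gripper_width: 0.162
t 5.33 tcp [ 0.5028 -0.0493  0.1182] psi -2.1 tilt xy [-0.0042 -0.0018] F [ 0.3  0.7 -1.4] w 14.1 q6 75.0
delta units [ 0.536  0.121 -0.304] daz 0.160378582249524 ax,ay fix
level ax ay [ 0.011 -0.024]
```

```bash
python3 -m inch '[{"jaw":255,"x":0.4,"y":0.121,"z":-0.4,"ax":0.011,"ay":-0.024,"az":0.16},{"jaw":255,"x":0.13,"y":0,"z":-0.4,"ax":0,"ay":0,"az":0},{"jaw":255,"x":0,"y":0,"z":-0.2,"ax":0,"ay":0,"az":0},{"jaw":255,"x":0,"y":0,"z":0,"ax":0,"ay":0,"az":0},{"jaw":255,"x":0,"y":0,"z":0,"ax":0,"ay":0,"az":0}]'
python3 st.py 0.539 -0.042 0.022 -0.5
python3 - <<'E'
from h import *
im=capture('scene');save(im,'b1.png',(190,130,330,250),5)
im=capture('top');save(im,'b2.png',(200,140,400,290),4)
E
```

```text
time_s: 5.95
tcp_pos: [0.5335, -0.0424, 0.0571]
ee_rot: [[1.0, -0.014, -0.001], [-0.014, -1.0, 0.0], [-0.001, -0.0, -1.0]]
wrist_force: [-0.8, 0.5, -0.1]
gripper_width: 0.159
t 5.95 tcp [ 0.5335 -0.0424  0.0571] psi -0.83 tilt xy [-0.0006  0.0002] F [-0.8  0.5 -0.1] w 13.9 q6 76.4
delta units [ 0.092  0.007 -0.585] daz 0.033017966658457 ax,ay fix
level ax ay [-0.001 -0.004]
```

View pics/b1.png

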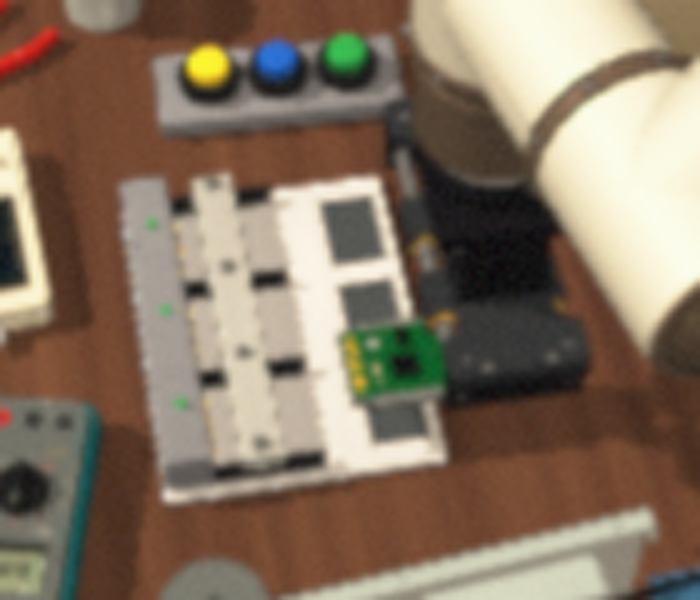

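View pics/b2.png

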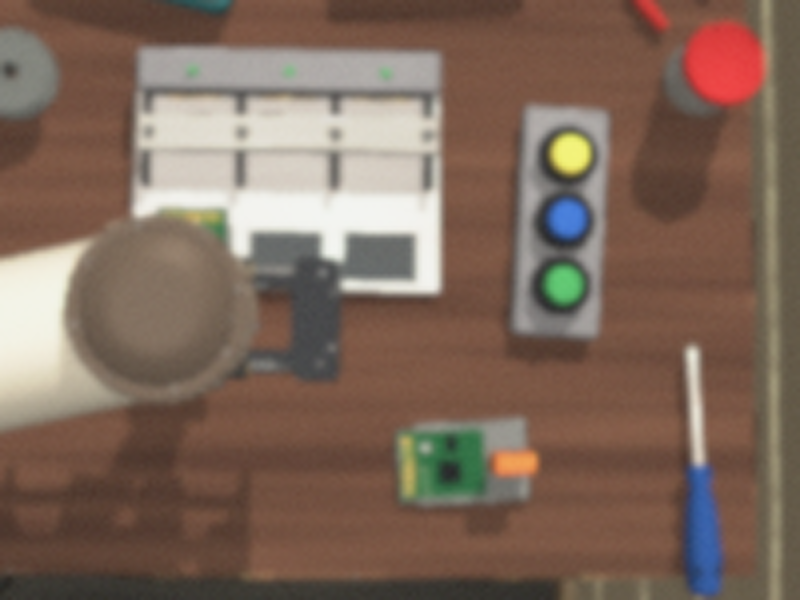

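```bash
python3 -m inch '[{"jaw":255,"x":-0.01,"y":0.007,"z":-0.35,"ax":0,"ay":0,"az":0.03},{"jaw":255,"x":0,"y":0,"z":-0.22,"ax":0,"ay":0,"az":0},{"jaw":255,"x":0,"y":0,"z":0,"ax":0,"ay":0,"az":0},{"jaw":255,"x":0,"y":0,"z":0,"ax":0,"ay":0,"az":0}]'
python3 st.py 0.539 -0.042 0.022 -0.5
```

```text
time_s: 6.55
tcp_pos: [0.535, -0.0417, 0.0253]
ee_rot: [[1.0, -0.009, 0.006], [-0.009, -1.0, 0.001], [0.006, -0.001, -1.0]]
wrist_force: [-0.3, -0.2, -1.1]
gripper_width: 0.156
t 6.55 tcp [ 0.535  -0.0417  0.0253] psi -0.5 tilt xy [0.0063 0.0013] F [-0.3 -0.2 -1.1] w 13.6 q6 76.6
delta units [ 0.067 -0.006 -0.056] daz 0.0004778800636302094 ax,ay fix
level ax ay [-0.007  0.036]
```

```bash
python3 -m inch '[{"jaw":255,"x":0,"y":-0.005,"z":-0.06,"ax":-0.007,"ay":0.036,"az":0},{"jaw":255,"x":0,"y":0,"z":0,"ax":0,"ay":0,"az":0},{"jaw":255,"x":0,"y":0,"z":0,"ax":0,"ay":0,"az":0}]'
python3 st.py 0.575 -0.042 0.0215 -0.5
```

```text
time_s: 6.92
tcp_pos: [0.536, -0.0418, 0.0227]
ee_rot: [[1.0, -0.009, 0.002], [-0.009, -1.0, 0.0], [0.002, -0.0, -1.0]]
wrist_force: [0.4, -0.5, -0.7]
gripper_width: 0.157
t 6.92 tcp [ 0.536  -0.0418  0.0227] psi -0.49 tilt xy [0.0021 0.0004] F [ 0.4 -0.5 -0.7] w 13.7 q6 76.7
delta units [ 0.651 -0.003 -0.019] daz -0.0005930769486127474 ax,ay fix
level ax ay [-0.002  0.012]
```

```bash
python3 -m inch '[{"jaw":255,"x":0.22,"y":-0.003,"z":-0.02,"ax":0,"ay":0.012,"az":0},{"jaw":255,"x":0.22,"y":0,"z":0,"ax":0,"ay":0,"az":0},{"jaw":255,"x":0.2,"y":0,"z":0,"ax":0,"ay":0,"az":0},{"jaw":255,"x":0,"y":0,"z":0,"ax":0,"ay":0,"az":0}]'
python3 st.py 0.605 -0.042 0.0215 -0.5
```

```text
time_s: 7.42
tcp_pos: [0.5784, -0.0419, 0.0216]
ee_rot: [[1.0, -0.008, 0.002], [-0.008, -1.0, 0.0], [0.002, -0.0, -1.0]]
wrist_force: [0.6, -0.3, -0.0]
gripper_width: 0.162
t 7.42 tcp [ 0.5784 -0.0419  0.0216] psi -0.48 tilt xy [0.0016 0.0004] F [ 0.6 -0.3 -0. ] w 14.1 q6 77.7
delta units [ 0.443 -0.001 -0.001] daz -0.002326997293650379 ax,ay fix
level ax ay [-0.002  0.009]
```

```bash
python3 -m inch '[{"jaw":255,"x":0.15,"y":0,"z":0,"ax":0,"ay":0.009,"az":0},{"jaw":255,"x":0.15,"y":0,"z":0,"ax":0,"ay":0,"az":0},{"jaw":255,"x":0.1,"y":0,"z":0,"ax":0,"ay":0,"az":0},{"jaw":255,"x":0.05,"y":0,"z":0,"ax":0,"ay":0,"az":0},{"jaw":255,"x":0,"y":0,"z":0,"ax":0,"ay":0,"az":0}]'
python3 st.py 0.611 -0.042 0.0215 -0.5
```

```text
time_s: 8.05
tcp_pos: [0.6066, -0.042, 0.0212]
ee_rot: [[1.0, -0.009, -0.001], [-0.009, -1.0, 0.0], [-0.001, -0.0, -1.0]]
wrist_force: [-0.1, 0.4, -0.5]
gripper_width: 0.16
t 8.05 tcp [ 0.6066 -0.042   0.0212] psi -0.5 tilt xy [-0.0015  0.0004] F [-0.1  0.4 -0.5] w 13.9 q6 78.3
delta units [0.073 0.001 0.006] daz 3.9083656531602175e-06 ax,ay fix
level ax ay [-0.002 -0.008]
```

Keep creeping forward until the backstop pushes back.

```bash
python3 -m inch '[{"jaw":255,"x":0.06,"y":0,"z":0,"ax":0,"ay":0,"az":0},{"jaw":255,"x":0.06,"y":0,"z":0,"ax":0,"ay":0,"az":0},{"jaw":255,"x":0,"y":0,"z":0,"ax":0,"ay":0,"az":0}]'
python3 st.py 0.611 -0.042 0.0215 -0.5
```

```text
time_s: 8.43
tcp_pos: [0.6139, -0.042, 0.0213]
ee_rot: [[1.0, -0.009, -0.002], [-0.009, -1.0, 0.0], [-0.002, -0.0, -1.0]]
wrist_force: [-0.1, -0.2, -0.8]
gripper_width: 0.159
t 8.43 tcp [ 0.6139 -0.042   0.0213] psi -0.49 tilt xy [-0.0018  0.0004] F [-0.1 -0.2 -0.8] w 13.9 q6 78.4
delta units [-0.048  0.001  0.004] daz -0.0006948015339474978 ax,ay fix
level ax ay [-0.002 -0.01 ]
```

```bash
python3 -m inch '[{"jaw":255,"x":0.06,"y":0,"z":0,"ax":0,"ay":0,"az":0},{"jaw":255,"x":0,"y":0,"z":0,"ax":0,"ay":0,"az":0}]'
python3 st.py 0.611 -0.042 0.0215 -0.5
python3 - <<'E'
from h import *
im=capture('scene');save(im,'c1.png',(190,130,330,250),5)
E
```

```text
time_s: 8.68
tcp_pos: [0.6151, -0.0422, 0.021]
ee_rot: [[1.0, -0.009, -0.007], [-0.009, -1.0, -0.0], [-0.007, 0.0, -1.0]]
wrist_force: [-0.7, 0.5, -0.1]
gripper_width: 0.158
t 8.68 tcp [ 0.6151 -0.0422  0.021 ] psi -0.51 tilt xy [-0.0075 -0.0001] F [-0.7  0.5 -0.1] w 13.7 q6 78.5
delta units [-0.069  0.004  0.008] daz 0.0005393884553512862 ax,ay fix
level ax ay [ 0.    -0.043]
```

View pics/c1.png

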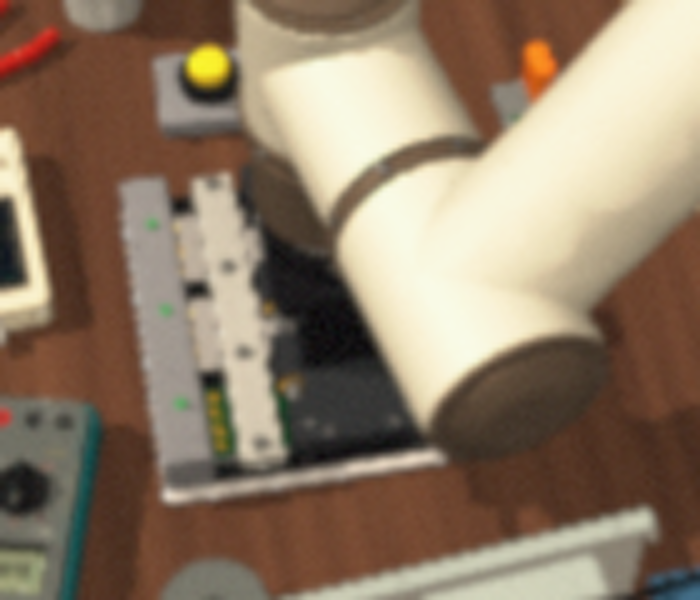

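```bash
python3 -m inch '[{"jaw":255,"x":0.07,"y":0,"z":0,"ax":0,"ay":-0.04,"az":0},{"jaw":255,"x":0.04,"y":0,"z":0,"ax":0,"ay":0,"az":0}]'
python3 st.py 0.611 -0.042 0.0215 -0.5
```

```text
time_s: 8.98
tcp_pos: [0.6151, -0.0424, 0.0207]
ee_rot: [[1.0, -0.01, -0.015], [-0.01, -1.0, -0.001], [-0.015, 0.001, -1.0]]
wrist_force: [-7.3, 1.2, 6.2]
gripper_width: 0.162
t 8.97 tcp [ 0.6151 -0.0424  0.0207] psi -0.59 tilt xy [-0.0149 -0.0006] F [-7.3  1.2  6.2] w 14.1 q6 78.5
delta units [-0.068  0.006  0.013] daz 0.009140669810057034 ax,ay fix
level ax ay [ 0.003 -0.085]
```

Contact at 7 N against the backstop, so this one is home. Relax, open and lift.

```bash
python3 -m inch '[{"jaw":255,"x":-0.02,"y":0.004,"z":0,"ax":0,"ay":0,"az":0},{"jaw":140,"x":0,"y":0,"z":0,"ax":0,"ay":0,"az":0},{"jaw":140,"x":0,"y":0,"z":0,"ax":0,"ay":0,"az":0},{"jaw":140,"x":0,"y":0,"z":0,"ax":0,"ay":0,"az":0},{"jaw":140,"x":0,"y":0,"z":0.5,"ax":0,"ay":0,"az":0},{"jaw":140,"x":0,"y":0,"z":0.7,"ax":0,"ay":0,"az":0},{"jaw":140,"x":-0.3,"y":0,"z":0.5,"ax":0,"ay":0,"az":0},{"jaw":140,"x":0,"y":0,"z":0,"ax":0,"ay":0,"az":0}]'
python3 st.py 0.438 -0.263 0.12 -86
```

```text
time_s: 9.98
tcp_pos: [0.5987, -0.0422, 0.1255]
ee_rot: [[1.0, -0.01, -0.009], [-0.01, -1.0, -0.001], [-0.009, 0.001, -1.0]]
wrist_force: [0.2, 0.5, -0.6]
gripper_width: 0.454
t 9.97 tcp [ 0.5987 -0.0422  0.1255] psi -0.57 tilt xy [-0.0085 -0.0008] F [ 0.2  0.5 -0.6] w 39.5 q6 78.1
delta units [-2.679 -3.68  -0.091] daz -8.543107648422044 ax,ay fix
level ax ay [ 0.004 -0.049]
```

Move toward the right carrier, halting short of it, then look.

```bash
python3 -m inch '[{"jaw":140,"x":-0.4,"y":-0.1,"z":0.2,"ax":0.004,"ay":-0.049,"az":-0.9},{"jaw":140,"x":-0.4,"y":-0.3,"z":0.2,"ax":0,"ay":0,"az":-0.9},{"jaw":140,"x":-0.4,"y":-0.4,"z":0.2,"ax":0,"ay":0,"az":-0.9},{"jaw":140,"x":-0.4,"y":-0.4,"z":0.1,"ax":0,"ay":0,"az":-0.9},{"jaw":140,"x":-0.3,"y":-0.4,"z":0,"ax":0,"ay":0,"az":-0.9},{"jaw":140,"x":-0.3,"y":-0.4,"z":0,"ax":0,"ay":0,"az":-0.9},{"jaw":140,"x":-0.2,"y":-0.4,"z":0,"ax":0,"ay":0,"az":-0.9},{"jaw":140,"x":-0.1,"y":-0.4,"z":0,"ax":0,"ay":0,"az":-0.9},{"jaw":140,"x":0,"y":-0.3,"z":0,"ax":0,"ay":0,"az":-0.9},{"jaw":140,"x":0,"y":0,"z":0,"ax":0,"ay":0,"az":0}]'
python3 st.py 0.438 -0.263 0.12 -86
python3 - <<'E'
from h import *
im=capture('scene');save(im,'d1.png',(190,120,330,250),5)
im=capture('top');save(im,'d2.png',(200,140,400,290),4)
E
```

```text
time_s: 11.22
tcp_pos: [0.4436, -0.233, 0.1586]
ee_rot: [[0.1, -0.995, -0.007], [-0.995, -0.1, 0.007], [-0.007, 0.007, -1.0]]
wrist_force: [-0.1, 1.6, 0.4]
gripper_width: 0.45
t 11.22 tcp [ 0.4436 -0.233   0.1586] psi -84.25 tilt xy [-0.0074  0.0065] F [-0.1  1.6  0.4] w 39.1 q6 15.3
delta units [-0.093 -0.5   -0.643] daz -0.17457919982876433 ax,ay fix
level ax ay [-0.037 -0.042]
```

View pics/d1.png

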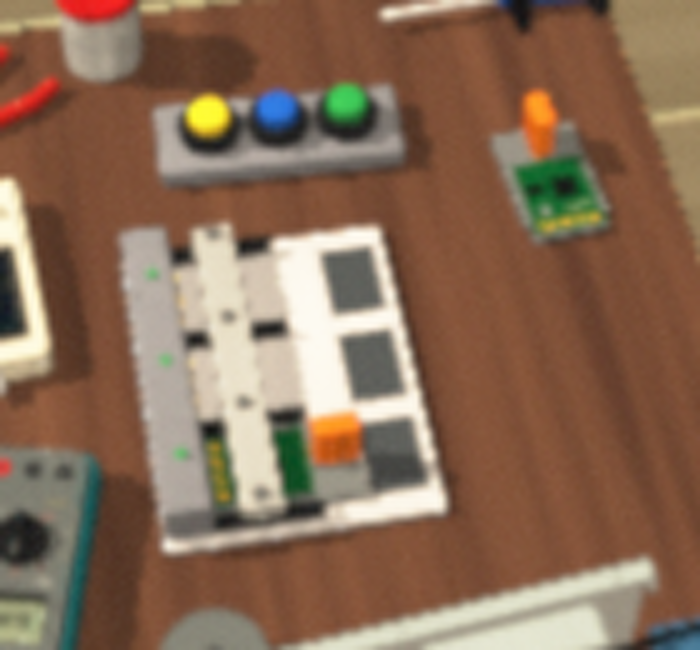

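View pics/d2.png

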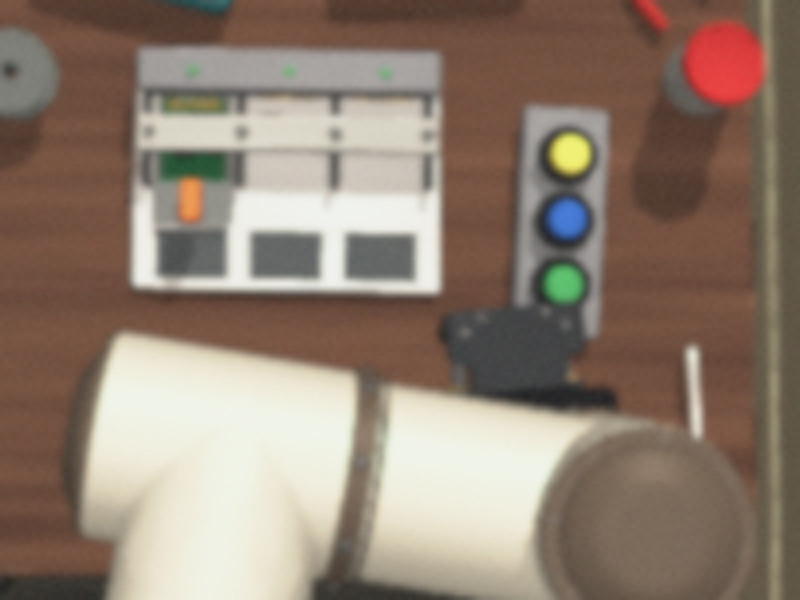

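Left carrier sits home, with contacts just before the backstop and the grip at (190,200). The right one is unmoved. Descend on it.

```bash
python3 -m inch '[{"jaw":140,"x":-0.09,"y":-0.48,"z":-0.3,"ax":-0.037,"ay":-0.042,"az":-0.17},{"jaw":140,"x":0,"y":0,"z":-0.7,"ax":0,"ay":0,"az":0},{"jaw":140,"x":0,"y":0,"z":-0.4,"ax":0,"ay":0,"az":0},{"jaw":140,"x":0,"y":0,"z":0,"ax":0,"ay":0,"az":0},{"jaw":140,"x":0,"y":0,"z":0,"ax":0,"ay":0,"az":0}]'
python3 st.py 0.4385 -0.2625 0.0125 -85.8
```

```text
time_s: 11.95
tcp_pos: [0.4406, -0.259, 0.0734]
ee_rot: [[0.085, -0.996, 0.003], [-0.996, -0.085, -0.001], [0.001, -0.003, -1.0]]
wrist_force: [0.5, -0.0, 0.3]
gripper_width: 0.451
t 11.95 tcp [ 0.4406 -0.259   0.0734] psi -85.14 tilt xy [ 0.0032 -0.0008] F [ 0.5 -0.   0.3] w 39.2 q6 17.1
delta units [-0.034 -0.059 -1.015] daz -0.06582139033021975 ax,ay fix
level ax ay [0.005 0.018]
```

```bash
python3 -m inch '[{"jaw":140,"x":-0.05,"y":-0.06,"z":-0.4,"ax":0.005,"ay":0.018,"az":-0.07},{"jaw":140,"x":-0.03,"y":0,"z":-0.5,"ax":0,"ay":0.02,"az":0},{"jaw":140,"x":0,"y":0,"z":-0.05,"ax":0,"ay":0,"az":0},{"jaw":140,"x":0,"y":0,"z":0,"ax":0,"ay":0,"az":0}]'
python3 st.py 0.4385 -0.2625 0.0125 -85.8
```

```text
time_s: 12.45
tcp_pos: [0.4411, -0.263, 0.0212]
ee_rot: [[0.077, -0.997, 0.009], [-0.997, -0.077, -0.004], [0.004, -0.009, -1.0]]
wrist_force: [-0.1, -1.3, -0.0]
gripper_width: 0.454
t 12.45 tcp [ 0.4411 -0.263   0.0212] psi -85.57 tilt xy [ 0.0088 -0.0038] F [-0.1 -1.3 -0. ] w 39.5 q6 16.9
delta units [-0.044  0.008 -0.144] daz -0.02303438175675865 ax,ay fix
level ax ay [0.022 0.051]
```

```bash
python3 -m inch '[{"jaw":140,"x":-0.045,"y":0.008,"z":-0.15,"ax":0.022,"ay":0.051,"az":-0.02},{"jaw":140,"x":0,"y":0,"z":0,"ax":0,"ay":0,"az":0},{"jaw":255,"x":-0.01,"y":0,"z":0,"ax":0,"ay":0,"az":0},{"jaw":255,"x":0,"y":0,"z":0,"ax":0,"ay":0,"az":0},{"jaw":255,"x":0,"y":0,"z":0,"ax":0,"ay":0,"az":0},{"jaw":255,"x":0,"y":0,"z":0,"ax":0,"ay":0,"az":0}]'
python3 st.py 0.4385 -0.2625 0.0125 -85.8
```

```text
time_s: 13.2
tcp_pos: [0.4396, -0.2629, 0.0146]
ee_rot: [[0.074, -0.997, 0.005], [-0.997, -0.074, -0.001], [0.002, -0.005, -1.0]]
wrist_force: [-0.9, 0.2, -0.1]
gripper_width: 0.155
t 13.2 tcp [ 0.4396 -0.2629  0.0146] psi -85.74 tilt xy [ 0.0047 -0.0012] F [-0.9  0.2 -0.1] w 13.4 q6 17.0
delta units [-0.018  0.006 -0.036] daz -0.0062701091498297504 ax,ay fix
level ax ay [0.007 0.027]
```

```bash
python3 -m inch '[{"jaw":255,"x":0,"y":0,"z":0.7,"ax":0,"ay":0,"az":0},{"jaw":255,"x":0,"y":0,"z":0.7,"ax":0,"ay":0,"az":-0.6},{"jaw":255,"x":0.1,"y":0.15,"z":0.2,"ax":0,"ay":0,"az":-1},{"jaw":255,"x":0.1,"y":0.15,"z":0.02,"ax":0,"ay":0,"az":-1},{"jaw":255,"x":0.1,"y":0.15,"z":0.02,"ax":0,"ay":0,"az":-1},{"jaw":255,"x":0.1,"y":0.15,"z":0.02,"ax":0,"ay":0,"az":-1},{"jaw":255,"x":0.1,"y":0.15,"z":0.02,"ax":0,"ay":0,"az":-1},{"jaw":255,"x":0.1,"y":0.15,"z":0.02,"ax":0,"ay":0,"az":-1},{"jaw":255,"x":0.1,"y":0.15,"z":0.02,"ax":0,"ay":0,"az":-1},{"jaw":255,"x":0.1,"y":0.15,"z":0.02,"ax":0,"ay":0,"az":-1},{"jaw":255,"x":0.1,"y":0.15,"z":0.02,"ax":0,"ay":0,"az":-0.5},{"jaw":255,"x":0,"y":0,"z":0,"ax":0,"ay":0,"az":0}]'
python3 st.py 0.535 -0.174 0.06 179.5
```

```text
time_s: 14.7
tcp_pos: [0.4912, -0.1781, 0.1204]
ee_rot: [[-1.0, -0.002, -0.0], [-0.002, 1.0, 0.001], [0.0, 0.001, -1.0]]
wrist_force: [-0.2, -0.1, -0.7]
gripper_width: 0.157
t 14.7 tcp [ 0.4912 -0.1781  0.1204] psi -179.91 tilt xy [-0.0004  0.0006] F [-0.2 -0.1 -0.7] w 13.7 q6 -87.7
delta units [ 0.731  0.069 -1.006] daz -0.05908687066404354 ax,ay fix
level ax ay [-0.004 -0.002]
```

```bash
python3 -m inch '[{"jaw":255,"x":0.4,"y":0.069,"z":-0.4,"ax":0,"ay":0,"az":-0.06},{"jaw":255,"x":0.3,"y":0,"z":-0.4,"ax":0,"ay":0,"az":0},{"jaw":255,"x":0,"y":0,"z":-0.2,"ax":0,"ay":0,"az":0},{"jaw":255,"x":0,"y":0,"z":0,"ax":0,"ay":0,"az":0},{"jaw":255,"x":0,"y":0,"z":0,"ax":0,"ay":0,"az":0}]'
python3 st.py 0.536 -0.174 0.0245 179.5
python3 - <<'E'
from h import *
im=capture('scene');save(im,'e1.png',(190,120,330,250),5)
im=capture('top');save(im,'e2.png',(200,140,400,290),4)
E
```

```text
time_s: 15.32
tcp_pos: [0.5318, -0.175, 0.0591]
ee_rot: [[-1.0, 0.005, -0.001], [0.005, 1.0, 0.001], [0.001, 0.001, -1.0]]
wrist_force: [0.2, 0.2, -1.6]
gripper_width: 0.157
t 15.32 tcp [ 0.5318 -0.175   0.0591] psi 179.74 tilt xy [-0.0014  0.0009] F [ 0.2  0.2 -1.6] w 13.6 q6 -88.6
delta units [ 0.071  0.017 -0.577] daz -0.02382233511630716 ax,ay fix
level ax ay [-0.005 -0.008]
```

View pics/e1.png

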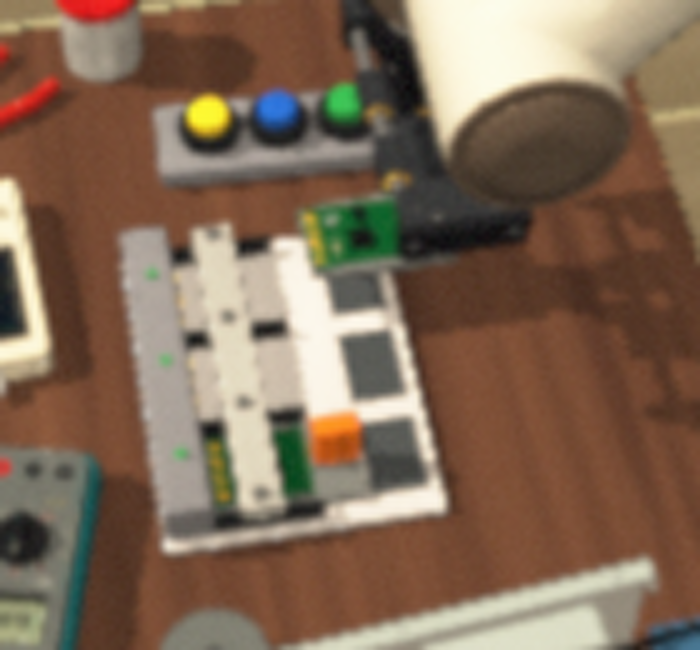

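View pics/e2.png

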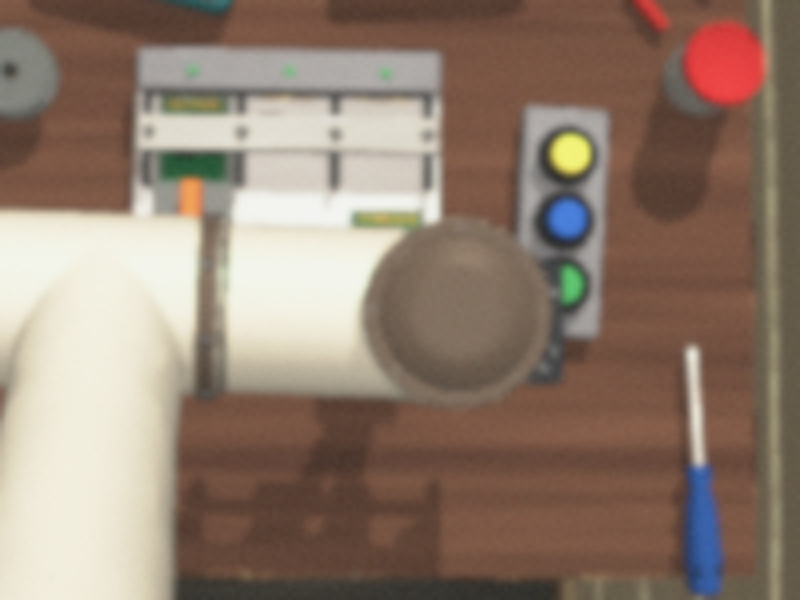

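```bash
python3 - <<'E'
from h import *
def c(a): return (np.array(a,float)+.5)/4-.5+np.array((200,140))
print(onz('top',c([(351,219),(421,219)]),.0525))
print(onz('top',c([(334,170),(427,170),(240,170),(147,170)]),.020))
E
python3 -m inch '[{"jaw":255,"x":0.02,"y":0.017,"z":-0.35,"ax":0,"ay":0,"az":-0.02},{"jaw":255,"x":-0.01,"y":0,"z":-0.22,"ax":0,"ay":0,"az":0},{"jaw":255,"x":0,"y":0,"z":0,"ax":0,"ay":0,"az":0},{"jaw":255,"x":0,"y":0,"z":0,"ax":0,"ay":0,"az":0}]'
python3 st.py 0.536 -0.174 0.0235 179.5
```

```text
[[ 0.60156987 -0.15053139  0.0525    ]
 [ 0.60188862 -0.19761985  0.0525    ]]
[[ 0.63817376 -0.14068222  0.02      ]
 [ 0.63861412 -0.20532638  0.02      ]
 [ 0.63775386 -0.0753679   0.02      ]
 [ 0.63736216 -0.01060772  0.02      ]]
time_s: 15.92
tcp_pos: [0.5339, -0.1743, 0.0276]
ee_rot: [[-1.0, 0.007, 0.005], [0.007, 1.0, 0.0], [-0.005, 0.0, -1.0]]
wrist_force: [0.0, -0.7, -1.6]
gripper_width: 0.159
t 15.93 tcp [ 0.5339 -0.1743  0.0276] psi 179.57 tilt xy [0.0052 0.0002] F [ 0.  -0.7 -1.6] w 13.8 q6 -88.8
delta units [ 0.036  0.005 -0.068] daz -0.0072423473429864774 ax,ay fix
level ax ay [-0.001  0.03 ]
```

```bash
python3 -m inch '[{"jaw":255,"x":0,"y":0.01,"z":-0.075,"ax":0,"ay":0.035,"az":0},{"jaw":255,"x":0,"y":0,"z":0,"ax":0,"ay":0,"az":0},{"jaw":255,"x":0,"y":0,"z":0,"ax":0,"ay":0,"az":0}]'
python3 st.py 0.575 -0.174 0.0235 179.5
```

```text
time_s: 16.3
tcp_pos: [0.5347, -0.1738, 0.024]
ee_rot: [[-1.0, 0.007, 0.001], [0.007, 1.0, -0.0], [-0.001, -0.0, -1.0]]
wrist_force: [-0.0, -0.0, -1.1]
gripper_width: 0.159
t 16.3 tcp [ 0.5347 -0.1738  0.024 ] psi 179.59 tilt xy [ 0.001 -0.   ] F [-0.  -0.  -1.1] w 13.8 q6 -88.9
delta units [ 0.671 -0.004 -0.008] daz -0.00886814973238188 ax,ay fix
level ax ay [0.    0.006]
```

```bash
python3 -m inch '[{"jaw":255,"x":0.22,"y":0,"z":-0.01,"ax":0,"ay":0.012,"az":0},{"jaw":255,"x":0.22,"y":0,"z":0,"ax":0,"ay":0,"az":0},{"jaw":255,"x":0.2,"y":0,"z":0,"ax":0,"ay":0,"az":0},{"jaw":255,"x":0,"y":0,"z":0,"ax":0,"ay":0,"az":0}]'
python3 st.py 0.606 -0.174 0.0235 179.5
```

```text
time_s: 16.8
tcp_pos: [0.5773, -0.1738, 0.0236]
ee_rot: [[-1.0, 0.007, 0.001], [0.007, 1.0, -0.0], [-0.001, -0.0, -1.0]]
wrist_force: [0.8, -0.8, -0.9]
gripper_width: 0.158
t 16.8 tcp [ 0.5773 -0.1738  0.0236] psi 179.62 tilt xy [ 0.0007 -0.0004] F [ 0.8 -0.8 -0.9] w 13.8 q6 -89.0
delta units [ 0.479 -0.003 -0.001] daz -0.011756698545005407 ax,ay fix
level ax ay [0.002 0.004]
```

```bash
python3 -m inch '[{"jaw":255,"x":0.15,"y":0,"z":0,"ax":0,"ay":0,"az":-0.01},{"jaw":255,"x":0.15,"y":0,"z":0,"ax":0,"ay":0,"az":0},{"jaw":255,"x":0.12,"y":0,"z":0,"ax":0,"ay":0,"az":0},{"jaw":255,"x":0.06,"y":0,"z":0,"ax":0,"ay":0,"az":0},{"jaw":255,"x":0.06,"y":0,"z":0,"ax":0,"ay":0,"az":0},{"jaw":255,"x":0,"y":0,"z":0,"ax":0,"ay":0,"az":0}]'
python3 st.py 0.615 -0.174 0.0235 179.5
```

```text
time_s: 17.55
tcp_pos: [0.6111, -0.1737, 0.0231]
ee_rot: [[-1.0, 0.009, -0.001], [0.009, 1.0, -0.0], [0.001, -0.0, -1.0]]
wrist_force: [-0.3, 0.4, -1.6]
gripper_width: 0.158
t 17.55 tcp [ 0.6111 -0.1737  0.0231] psi 179.49 tilt xy [-0.0009 -0.0001] F [-0.3  0.4 -1.6] w 13.8 q6 -89.2
delta units [ 0.064 -0.004  0.007] daz 0.0007322628548706688 ax,ay fix
level ax ay [ 0.001 -0.005]
```

```bash
python3 -m inch '[{"jaw":255,"x":0.06,"y":0,"z":0,"ax":0,"ay":0,"az":0},{"jaw":255,"x":0.05,"y":0,"z":0,"ax":0,"ay":0,"az":0},{"jaw":255,"x":0.05,"y":0,"z":0,"ax":0,"ay":0,"az":0}]'
python3 st.py 0.615 -0.174 0.0235 179.5
```

```text
time_s: 17.92
tcp_pos: [0.6128, -0.1734, 0.0233]
ee_rot: [[-1.0, 0.011, -0.019], [0.011, 1.0, 0.002], [0.019, 0.001, -1.0]]
wrist_force: [-6.8, 1.5, 5.2]
gripper_width: 0.157
t 17.93 tcp [ 0.6128 -0.1734  0.0233] psi 179.39 tilt xy [-0.019   0.0016] F [-6.8  1.5  5.2] w 13.6 q6 -89.2
delta units [ 0.037 -0.009  0.004] daz 0.010884322170920769 ax,ay fix
level ax ay [-0.009 -0.109]
```

Home (−6.8 N). Release and lift.

```bash
python3 -m inch '[{"jaw":255,"x":-0.02,"y":0,"z":0,"ax":0,"ay":0,"az":0},{"jaw":140,"x":0,"y":0,"z":0,"ax":0,"ay":0,"az":0},{"jaw":140,"x":0,"y":0,"z":0,"ax":0,"ay":0,"az":0},{"jaw":140,"x":0,"y":0,"z":0,"ax":0,"ay":0,"az":0},{"jaw":140,"x":0,"y":0,"z":0.5,"ax":0,"ay":0,"az":0},{"jaw":140,"x":0,"y":0,"z":0.7,"ax":0,"ay":0,"az":0},{"jaw":255,"x":-0.5,"y":0,"z":0.5,"ax":0,"ay":-0.1,"az":0},{"jaw":255,"x":-0.9,"y":0.6,"z":0,"ax":0,"ay":0,"az":0},{"jaw":255,"x":-0.9,"y":0.6,"z":0,"ax":0,"ay":0,"az":0},{"jaw":255,"x":0,"y":0,"z":0,"ax":0,"ay":0,"az":0}]'
python3 st.py 0.55 -0.3 0.1 179.5
python3 - <<'E'
from h import *
im=capture('scene');save(im,'f1.png',(190,120,330,250),5)
im2=capture('top');save(im2,'f2.png',(200,140,400,290),4)
K=[]
for nm,lo,hi in (('yellow',(22,120,120),(34,255,255)),('blue',(100,120,80),(125,255,255)),('green',(45,100,60),(85,255,255))):
    a=[b for b in blobs(im2,lo,hi) if 330<b[1][0]<352 and 165<b[1][1]<225]
    d=[b for b in blobs(im,lo,hi) if 222<b[1][0]<270 and 130<b[1][1]<155]
    for x in a: print(nm,'top',x[0],x[1])
    for x in d: print(nm,'scene',x[0],x[1])
    if a and d:
        c1,d1=ray('top',a[0][1]);c2,d2=ray('scene',d[0][1])
        M=np.c_[d1[0],-d2[0]];s=np.linalg.lstsq(M,c2-c1,rcond=None)[0]
        print((c1+s[0]*d1[0]).round(4),(c2+s[1]*d2[0]).round(4))
E
```

```text
time_s: 19.18
tcp_pos: [0.472, -0.101, 0.1274]
ee_rot: [[-1.0, 0.011, 0.003], [0.011, 1.0, 0.001], [-0.003, 0.001, -1.0]]
wrist_force: [0.8, -1.5, 0.3]
gripper_width: 0.082
t 19.18 tcp [ 0.472  -0.101   0.1274] psi 179.36 tilt xy [0.0035 0.0009] F [ 0.8 -1.5  0.3] w 7.2 q6 -97.8
delta units [ 1.3   -3.316 -0.457] daz 0.01352255612001727 ax,ay fix
level ax ay [-0.005  0.02 ]
yellow top 90 [342.  178.1]
yellow scene 59 [231.  142.6]
[ 0.6484 -0.3012  0.0387] [ 0.6468 -0.3007  0.0384]
blue top 90 [341.4 194.3]
blue scene 53 [244.9 141.8]
[ 0.6041 -0.2998  0.035 ] [ 0.6015 -0.299   0.0346]
green top 86 [340.4 210.8]
green scene 60 [258.7 140.5]
[ 0.5589 -0.2966  0.0352] [ 0.5565 -0.2959  0.0349]
```

View pics/f1.png

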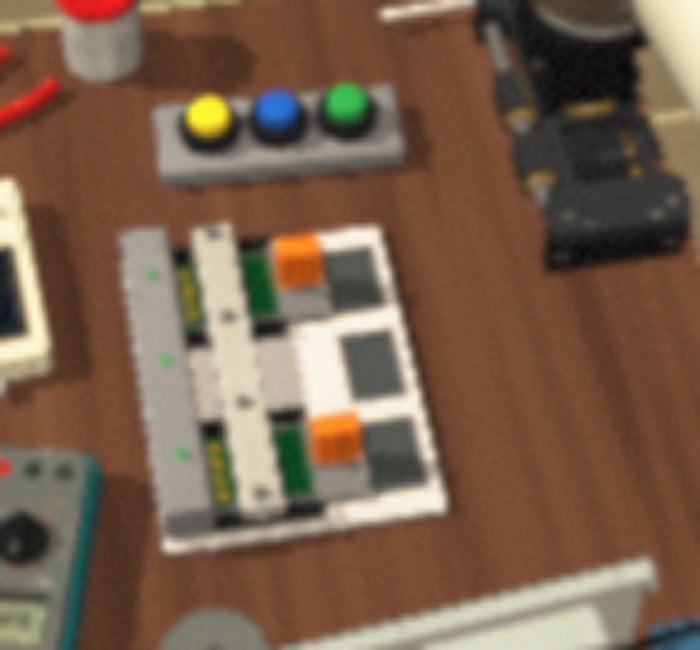

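View pics/f2.png

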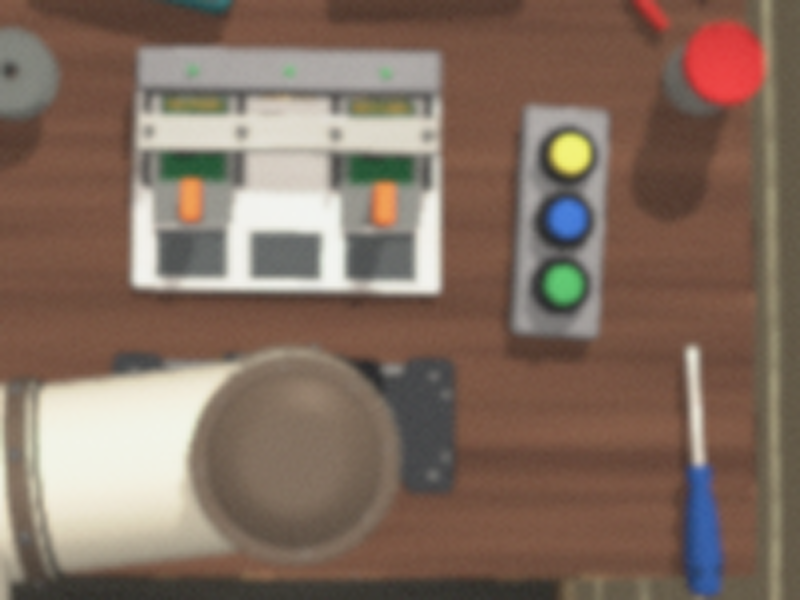

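Both carriers are home: contacts abut the box at crop rows ~104 and the grips are at (190,200) and (385,203). Key tops sit at z≈0.035: amber (0.648,−0.301), green (0.558,−0.297), blue (0.603,−0.300). Next is amber, with the jaws shut.

```bash
python3 -m inch '[{"jaw":255,"x":0.4,"y":-0.45,"z":0.05,"ax":0,"ay":0.02,"az":0},{"jaw":255,"x":0.5,"y":-0.6,"z":0,"ax":0,"ay":0,"az":0},{"jaw":255,"x":0.5,"y":-0.6,"z":0,"ax":0,"ay":0,"az":0},{"jaw":255,"x":0.5,"y":-0.6,"z":0,"ax":0,"ay":0,"az":0},{"jaw":255,"x":0.5,"y":-0.6,"z":0,"ax":0,"ay":0,"az":0},{"jaw":255,"x":0.3,"y":-0.3,"z":0,"ax":0,"ay":0,"az":0},{"jaw":255,"x":0,"y":0,"z":0,"ax":0,"ay":0,"az":0},{"jaw":255,"x":0,"y":0,"z":0,"ax":0,"ay":0,"az":0}]'
python3 st.py 0.6475 -0.3015 0.05 179.5
```

```text
time_s: 20.27
tcp_pos: [0.6534, -0.3043, 0.1278]
ee_rot: [[-1.0, 0.015, 0.012], [0.015, 1.0, -0.002], [-0.012, -0.002, -1.0]]
wrist_force: [-0.3, -0.2, 1.1]
gripper_width: 0.003
t 20.27 tcp [ 0.6534 -0.3043  0.1278] psi 179.14 tilt xy [ 0.0115 -0.0021] F [-0.3 -0.2  1.1] w 0.2 q6 -78.7
delta units [-0.098  0.047 -1.296] daz 0.03620798925328757 ax,ay fix
level ax ay [0.012 0.066]
```

```bash
python3 -m inch '[{"jaw":255,"x":-0.098,"y":0.047,"z":-0.6,"ax":0.012,"ay":0.066,"az":0.03},{"jaw":255,"x":0,"y":0,"z":-0.55,"ax":0,"ay":0,"az":0},{"jaw":255,"x":0,"y":0,"z":0,"ax":0,"ay":0,"az":0},{"jaw":255,"x":0,"y":0,"z":0,"ax":0,"ay":0,"az":0}]'
python3 st.py 0.6475 -0.3015 0.04 179.5
python3 - <<'E'
from h import *
im=capture('scene');save(im,'g1.png',(190,100,330,200),5)
E
```

```text
time_s: 20.78
tcp_pos: [0.6481, -0.3, 0.0607]
ee_rot: [[-1.0, 0.007, 0.004], [0.007, 1.0, -0.002], [-0.004, -0.001, -1.0]]
wrist_force: [0.9, -0.1, 0.2]
gripper_width: 0.006
t 20.77 tcp [ 0.6481 -0.3     0.0607] psi 179.59 tilt xy [ 0.0039 -0.0015] F [ 0.9 -0.1  0.2] w 0.6 q6 -78.5
delta units [-0.01  -0.025 -0.345] daz -0.00943668760662888 ax,ay fix
level ax ay [0.009 0.022]
```

View pics/g1.png

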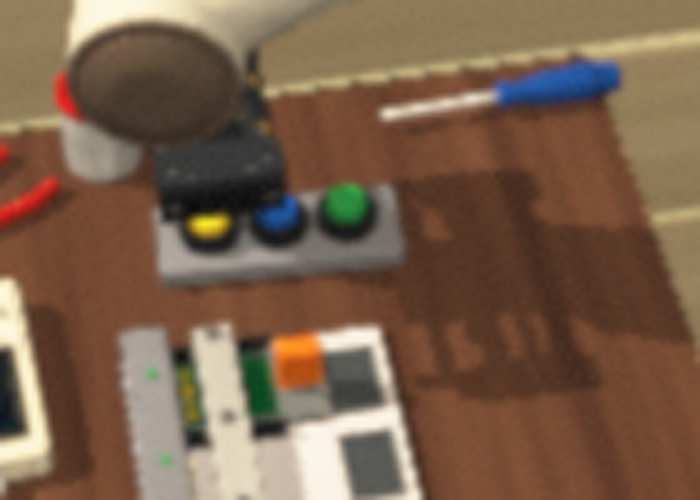

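```bash
python3 -m inch '[{"jaw":255,"x":-0.01,"y":-0.025,"z":-0.2,"ax":0,"ay":0.02,"az":0},{"jaw":255,"x":0,"y":0,"z":-0.15,"ax":0,"ay":0,"az":0},{"jaw":255,"x":0,"y":0,"z":-0.05,"ax":0,"ay":0,"az":0},{"jaw":255,"x":0,"y":0,"z":0,"ax":0,"ay":0,"az":0}]'
python3 st.py 0.6475 -0.3015 0.028 179.5
```

```text
time_s: 21.32
tcp_pos: [0.6489, -0.3017, 0.0388]
ee_rot: [[-1.0, 0.007, 0.005], [0.007, 1.0, -0.003], [-0.005, -0.003, -1.0]]
wrist_force: [-0.5, 1.0, 3.1]
gripper_width: 0.007
t 21.32 tcp [ 0.6489 -0.3017  0.0388] psi 179.61 tilt xy [ 0.005  -0.0026] F [-0.5  1.   3.1] w 0.6 q6 -78.5
delta units [-0.023  0.003 -0.18 ] daz -0.011418087886539752 ax,ay fix
level ax ay [0.015 0.029]
```

```bash
python3 -m inch '[{"jaw":255,"x":-0.02,"y":0,"z":-0.06,"ax":0,"ay":0,"az":0},{"jaw":255,"x":0,"y":0,"z":-0.06,"ax":0,"ay":0,"az":0}]'
python3 st.py 0.6475 -0.3015 0.028 179.5
python3 -m inch '[{"jaw":255,"x":0,"y":0,"z":-0.06,"ax":0,"ay":0,"az":0},{"jaw":255,"x":0,"y":0,"z":-0.06,"ax":0,"ay":0,"az":0}]'
```

```text
time_s: 21.58
tcp_pos: [0.649, -0.3018, 0.0343]
ee_rot: [[-1.0, 0.006, 0.008], [0.006, 1.0, -0.004], [-0.008, -0.004, -1.0]]
wrist_force: [-5.2, 4.8, 16.6]
gripper_width: 0.005
t 21.57 tcp [ 0.649  -0.3018  0.0343] psi 179.68 tilt xy [ 0.0081 -0.004 ] F [-5.2  4.8 16.6] w 0.5 q6 -78.4
delta units [-0.025  0.005 -0.105] daz -0.018215482867691434 ax,ay fix
level ax ay [0.023 0.046]
time_s: 21.82
tcp_pos: [0.649, -0.3018, 0.0343]
ee_rot: [[-1.0, 0.003, 0.008], [0.003, 1.0, -0.006], [-0.008, -0.006, -1.0]]
wrist_force: [-5.4, 3.8, 15.9]
gripper_width: 0.004
```

Amber bottomed out (z 0.0343, 16 N). Lift straight up, then over to green (avoiding the blue).

```bash
python3 -m inch '[{"jaw":255,"x":0,"y":0,"z":0.4,"ax":0.03,"ay":0.045,"az":0},{"jaw":255,"x":0,"y":0,"z":0.4,"ax":0,"ay":0,"az":0},{"jaw":255,"x":-0.5,"y":0.03,"z":0,"ax":0,"ay":0,"az":0},{"jaw":255,"x":-0.5,"y":0.03,"z":0,"ax":0,"ay":0,"az":0},{"jaw":255,"x":-0.4,"y":0.02,"z":0,"ax":0,"ay":0,"az":0},{"jaw":255,"x":0,"y":0,"z":0,"ax":0,"ay":0,"az":0},{"jaw":255,"x":0,"y":0,"z":0,"ax":0,"ay":0,"az":0}]'
python3 st.py 0.5580 -0.2970 0.05 179.5
```

```text
time_s: 22.7
tcp_pos: [0.5614, -0.2972, 0.0813]
ee_rot: [[-1.0, 0.004, -0.002], [0.004, 1.0, -0.0], [0.002, -0.0, -1.0]]
wrist_force: [0.7, -0.4, 0.2]
gripper_width: 0.003
t 22.7 tcp [ 0.5614 -0.2972  0.0813] psi 179.77 tilt xy [-0.002  -0.0004] F [ 0.7 -0.4  0.2] w 0.3 q6 -77.0
delta units [-0.057  0.003 -0.522] daz -0.027295326239794804 ax,ay fix
level ax ay [ 0.002 -0.012]
```

```bash
python3 -m inch '[{"jaw":255,"x":-0.057,"y":0,"z":-0.4,"ax":0,"ay":0,"az":0},{"jaw":255,"x":0,"y":0,"z":-0.1,"ax":0,"ay":0,"az":0},{"jaw":255,"x":0,"y":0,"z":0,"ax":0,"ay":0,"az":0},{"jaw":255,"x":0,"y":0,"z":0,"ax":0,"ay":0,"az":0}]'
python3 st.py 0.5580 -0.2970 0.04 179.5
```

```text
time_s: 23.2
tcp_pos: [0.5617, -0.2979, 0.0511]
ee_rot: [[-1.0, 0.002, 0.001], [0.002, 1.0, -0.002], [-0.001, -0.002, -1.0]]
wrist_force: [-0.1, 0.1, -0.4]
gripper_width: 0.009
t 23.2 tcp [ 0.5617 -0.2979  0.0511] psi 179.87 tilt xy [ 0.0011 -0.0022] F [-0.1  0.1 -0.4] w 0.8 q6 -76.9
delta units [-0.061  0.015 -0.185] daz -0.03660931318346457 ax,ay fix
level ax ay [0.013 0.006]
```

```bash
python3 -m inch '[{"jaw":255,"x":-0.08,"y":0.015,"z":0,"ax":0.013,"ay":0.02,"az":0},{"jaw":255,"x":0,"y":0,"z":-0.15,"ax":0,"ay":0,"az":0},{"jaw":255,"x":0,"y":0,"z":-0.08,"ax":0,"ay":0,"az":0},{"jaw":255,"x":0,"y":0,"z":-0.08,"ax":0,"ay":0,"az":0},{"jaw":255,"x":0,"y":0,"z":-0.06,"ax":0,"ay":0,"az":0}]'
python3 st.py 0.5580 -0.2970 0.034 179.5
```

```text
time_s: 23.82
tcp_pos: [0.5576, -0.2972, 0.034]
ee_rot: [[-1.0, -0.0, -0.001], [-0.0, 1.0, -0.002], [0.001, -0.002, -1.0]]
wrist_force: [-8.3, 8.1, 29.8]
gripper_width: 0.006
t 23.82 tcp [ 0.5576 -0.2972  0.034 ] psi -179.99 tilt xy [-0.001 -0.002] F [-8.3  8.1 29.8] w 0.5 q6 -76.8
delta units [0.007 0.003 0.   ] daz -0.051389348552947925 ax,ay fix
level ax ay [ 0.012 -0.006]
```

Green is fully down. Blue next.

```bash
python3 -m inch '[{"jaw":255,"x":0,"y":0,"z":0.3,"ax":0.012,"ay":0,"az":-0.05},{"jaw":255,"x":0,"y":0,"z":0.4,"ax":0,"ay":0,"az":0},{"jaw":255,"x":0.4,"y":-0.02,"z":0,"ax":0,"ay":0,"az":0},{"jaw":255,"x":0.35,"y":-0.02,"z":0,"ax":0,"ay":0,"az":0},{"jaw":255,"x":0,"y":0,"z":0,"ax":0,"ay":0,"az":0},{"jaw":255,"x":0,"y":0,"z":0,"ax":0,"ay":0,"az":0}]'
python3 st.py 0.6030 -0.2995 0.05 179.5
```

```text
time_s: 24.58
tcp_pos: [0.6037, -0.2998, 0.077]
ee_rot: [[-1.0, 0.009, 0.001], [0.009, 1.0, -0.0], [-0.001, -0.0, -1.0]]
wrist_force: [0.0, -0.3, -0.7]
gripper_width: 0.008
t 24.57 tcp [ 0.6037 -0.2998  0.077 ] psi 179.49 tilt xy [ 0.0012 -0.0004] F [ 0.  -0.3 -0.7] w 0.7 q6 -77.8
delta units [-0.012  0.004 -0.45 ] daz 0.001021440894243142 ax,ay fix
level ax ay [0.002 0.007]
```

```bash
python3 -m inch '[{"jaw":255,"x":-0.03,"y":0,"z":-0.4,"ax":0,"ay":0,"az":0},{"jaw":255,"x":-0.02,"y":0,"z":-0.12,"ax":0,"ay":0,"az":0},{"jaw":255,"x":0,"y":0,"z":0,"ax":0,"ay":0,"az":0}]'
python3 st.py 0.6030 -0.2995 0.05 179.5
python3 -m inch '[{"jaw":255,"x":0,"y":0,"z":-0.1,"ax":0,"ay":0,"az":0},{"jaw":255,"x":0,"y":0,"z":-0.1,"ax":0,"ay":0,"az":0},{"jaw":255,"x":0,"y":0,"z":-0.06,"ax":0,"ay":0,"az":0}]'
```

```text
time_s: 24.95
tcp_pos: [0.599, -0.2999, 0.0454]
ee_rot: [[-1.0, 0.009, 0.0], [0.009, 1.0, -0.0], [-0.0, -0.0, -1.0]]
wrist_force: [0.8, -0.3, 0.1]
gripper_width: 0.004
t 24.95 tcp [ 0.599  -0.2999  0.0454] psi 179.46 tilt xy [ 0.0004 -0.0005] F [ 0.8 -0.3  0.1] w 0.4 q6 -77.8
delta units [0.067 0.007 0.077] daz 0.0036604193164833988 ax,ay fix
level ax ay [0.003 0.002]
time_s: 25.32
tcp_pos: [0.5998, -0.3003, 0.0341]
ee_rot: [[-1.0, 0.008, 0.002], [0.008, 1.0, -0.002], [-0.002, -0.002, -1.0]]
wrist_force: [-6.8, 6.0, 20.9]
gripper_width: 0.003
```

Blue down at the same bottom height (0.034). Lift and approach the right carrier.

```bash
python3 -m inch '[{"jaw":255,"x":0,"y":0,"z":0.4,"ax":0,"ay":0,"az":0},{"jaw":255,"x":0,"y":0,"z":0.6,"ax":0,"ay":0,"az":0},{"jaw":140,"x":-0.5,"y":0.2,"z":0.4,"ax":0,"ay":0,"az":0},{"jaw":140,"x":-0.5,"y":0.4,"z":0,"ax":0,"ay":0,"az":0},{"jaw":140,"x":-0.5,"y":0.5,"z":0,"ax":0,"ay":0,"az":0},{"jaw":140,"x":-0.3,"y":0.5,"z":0,"ax":0,"ay":0,"az":0},{"jaw":140,"x":0,"y":0,"z":0,"ax":0,"ay":0,"az":0},{"jaw":140,"x":0,"y":0,"z":0,"ax":0,"ay":0,"az":0}]'
python3 st.py 0.612 -0.174 0.06 179.5
python3 - <<'E'
from h import *
im=capture('scene');save(im,'k1.png',(190,120,330,250),5)
im=capture('top');save(im,'k2.png',(200,140,400,290),4)
E
```

```text
time_s: 26.32
tcp_pos: [0.4914, -0.2028, 0.1218]
ee_rot: [[-1.0, 0.008, 0.011], [0.008, 1.0, -0.004], [-0.011, -0.004, -1.0]]
wrist_force: [0.3, 0.1, 0.3]
gripper_width: 0.445
t 26.32 tcp [ 0.4914 -0.2028  0.1218] psi 179.56 tilt xy [ 0.0114 -0.0043] F [0.3 0.1 0.3] w 38.8 q6 -85.8
delta units [ 2.011  0.48  -1.03 ] daz -0.006346038364523565 ax,ay fix
level ax ay [0.025 0.065]
```

View pics/k1.png

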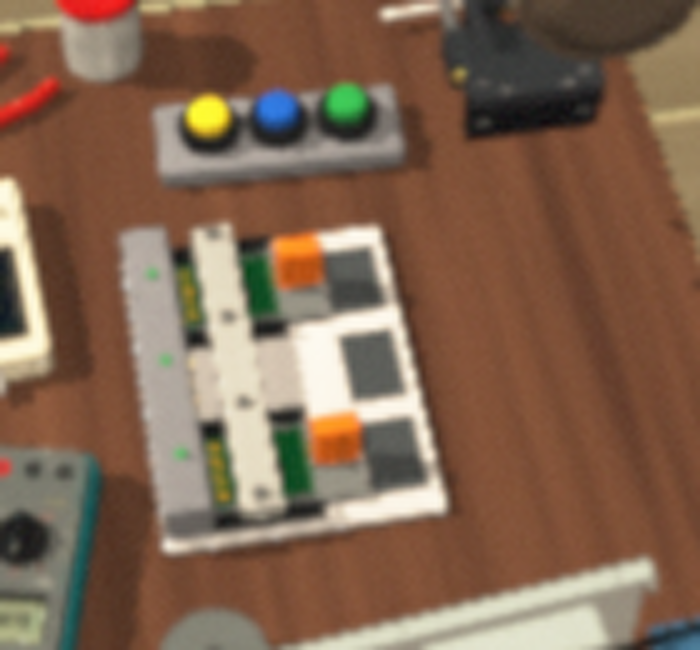

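View pics/k2.png

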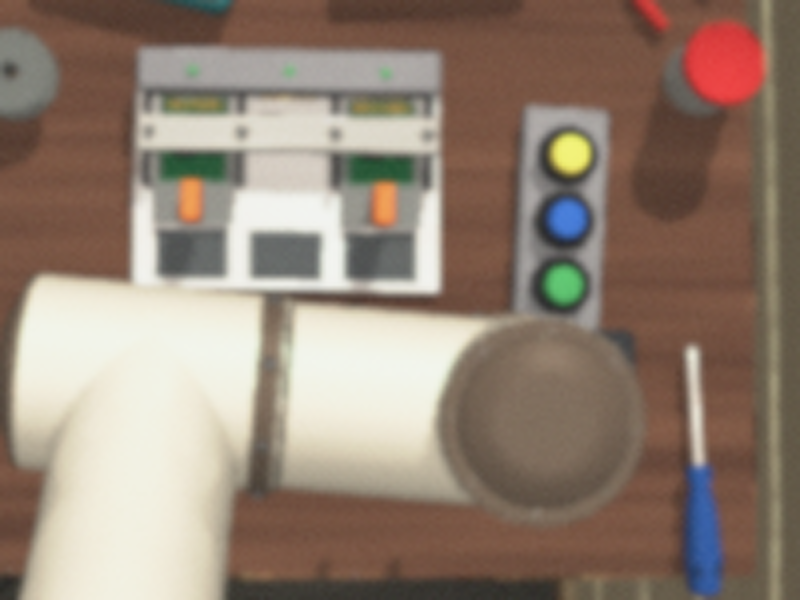

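Carriers are still home and the keys are up. Fetch the right carrier.

```bash
python3 -m inch '[{"jaw":140,"x":0.5,"y":0.2,"z":0,"ax":0.025,"ay":0.065,"az":0},{"jaw":140,"x":0.6,"y":0.2,"z":0,"ax":0,"ay":0,"az":0},{"jaw":140,"x":0.5,"y":0.05,"z":0,"ax":0,"ay":0,"az":0},{"jaw":140,"x":0.3,"y":0,"z":-0.2,"ax":0,"ay":0,"az":0},{"jaw":140,"x":0,"y":0,"z":-0.5,"ax":0,"ay":0,"az":0},{"jaw":140,"x":0,"y":0,"z":0,"ax":0,"ay":0,"az":0},{"jaw":140,"x":0,"y":0,"z":0,"ax":0,"ay":0,"az":0}]'
python3 st.py 0.612 -0.174 0.0235 179.5
```

```text
time_s: 27.3
tcp_pos: [0.6131, -0.1804, 0.0766]
ee_rot: [[-1.0, 0.015, 0.0], [0.015, 1.0, -0.001], [-0.0, -0.001, -1.0]]
wrist_force: [0.4, 0.6, -0.9]
gripper_width: 0.451
t 27.3 tcp [ 0.6131 -0.1804  0.0766] psi 179.17 tilt xy [ 0.0004 -0.001 ] F [ 0.4  0.6 -0.9] w 39.2 q6 -89.0
delta units [-0.018  0.107 -0.884] daz 0.03337579222849172 ax,ay fix
level ax ay [0.006 0.002]
```

```bash
python3 -m inch '[{"jaw":140,"x":-0.02,"y":0.11,"z":-0.1,"ax":0,"ay":0,"az":0.03},{"jaw":140,"x":-0.02,"y":0,"z":-0.4,"ax":0,"ay":0,"az":0},{"jaw":140,"x":0,"y":0,"z":-0.4,"ax":0,"ay":0.02,"az":0},{"jaw":140,"x":0,"y":0,"z":0,"ax":0,"ay":0,"az":0},{"jaw":140,"x":0,"y":0,"z":0,"ax":0,"ay":0,"az":0}]'
python3 st.py 0.612 -0.1735 0.0235 179.5
```

```text
time_s: 27.92
tcp_pos: [0.6133, -0.1732, 0.0269]
ee_rot: [[-1.0, 0.008, 0.007], [0.008, 1.0, -0.002], [-0.007, -0.002, -1.0]]
wrist_force: [0.9, 0.4, -0.1]
gripper_width: 0.449
t 27.93 tcp [ 0.6133 -0.1732  0.0269] psi 179.55 tilt xy [ 0.0068 -0.0021] F [ 0.9  0.4 -0.1] w 39.0 q6 -89.4
delta units [-0.022 -0.005 -0.057] daz -0.005034804277005378 ax,ay fix
level ax ay [0.012 0.039]
```

```bash
python3 -m inch '[{"jaw":140,"x":-0.02,"y":-0.005,"z":-0.05,"ax":0.012,"ay":0.039,"az":0},{"jaw":255,"x":0,"y":0,"z":0,"ax":0,"ay":0,"az":0},{"jaw":255,"x":0,"y":0,"z":0,"ax":0,"ay":0,"az":0},{"jaw":255,"x":0,"y":0,"z":0,"ax":0,"ay":0,"az":0},{"jaw":255,"x":0,"y":0,"z":0,"ax":0,"ay":0,"az":0}]'
python3 st.py 0.612 -0.1735 0.0235 179.5
```

```text
time_s: 28.55
tcp_pos: [0.6137, -0.1736, 0.0268]
ee_rot: [[-1.0, 0.008, 0.005], [0.008, 1.0, -0.0], [-0.005, -0.0, -1.0]]
wrist_force: [1.3, -0.7, -1.2]
gripper_width: 0.157
t 28.55 tcp [ 0.6137 -0.1736  0.0268] psi 179.57 tilt xy [ 0.0048 -0.0002] F [ 1.3 -0.7 -1.2] w 13.6 q6 -89.2
delta units [-0.028  0.001 -0.055] daz -0.00702094186699469 ax,ay fix
level ax ay [0.001 0.028]
```

```bash
python3 -m inch '[{"jaw":255,"x":-0.15,"y":0,"z":0.005,"ax":0,"ay":0,"az":0},{"jaw":255,"x":-0.25,"y":0,"z":0,"ax":0,"ay":0,"az":0},{"jaw":255,"x":-0.3,"y":0,"z":0,"ax":0,"ay":0,"az":0},{"jaw":255,"x":0,"y":0,"z":0,"ax":0,"ay":0,"az":0}]'
python3 st.py 0.53 -0.1735 0.0268 179.5
```

```text
time_s: 29.05
tcp_pos: [0.5693, -0.1735, 0.0269]
ee_rot: [[-1.0, 0.008, 0.005], [0.008, 1.0, -0.0], [-0.005, -0.0, -1.0]]
wrist_force: [-0.5, 1.4, -1.3]
gripper_width: 0.162
t 29.05 tcp [ 0.5693 -0.1735  0.0269] psi 179.56 tilt xy [ 0.0048 -0.0001] F [-0.5  1.4 -1.3] w 14.1 q6 -89.1
delta units [-0.655 -0.    -0.001] daz -0.005835406782549057 ax,ay fix
level ax ay [0.    0.028]
```

```bash
python3 -m inch '[{"jaw":255,"x":-0.35,"y":0,"z":0,"ax":0,"ay":0.02,"az":0},{"jaw":255,"x":-0.35,"y":0,"z":0,"ax":0,"ay":0,"az":0},{"jaw":255,"x":-0.3,"y":0,"z":0.3,"ax":0,"ay":0,"az":0},{"jaw":255,"x":-0.3,"y":0,"z":0.6,"ax":0,"ay":0,"az":0},{"jaw":255,"x":-0.3,"y":0.2,"z":0.6,"ax":0,"ay":0,"az":0},{"jaw":255,"x":0,"y":0,"z":0.1,"ax":0,"ay":0,"az":0}]'
python3 st.py 0.373 0.18 0.12 181
python3 - <<'E'
from h import *
im=capture('top');save(im,'t1.png',(90,200,230,310),5)
im=capture('scene');save(im,'t2.png',(220,120,400,350),3)
E
```

```text
time_s: 29.8
tcp_pos: [0.4712, -0.1613, 0.1237]
ee_rot: [[-1.0, 0.007, -0.002], [0.007, 1.0, -0.0], [0.002, -0.0, -1.0]]
wrist_force: [0.1, -0.1, -1.3]
gripper_width: 0.155
t 29.8 tcp [ 0.4712 -0.1613  0.1237] psi 179.58 tilt xy [-0.0019 -0.0003] F [ 0.1 -0.1 -1.3] w 13.5 q6 -90.3
delta units [-1.637  5.689 -0.062] daz 0.14237257846721435 ax,ay fix
level ax ay [ 0.002 -0.011]
```

View pics/t1.png

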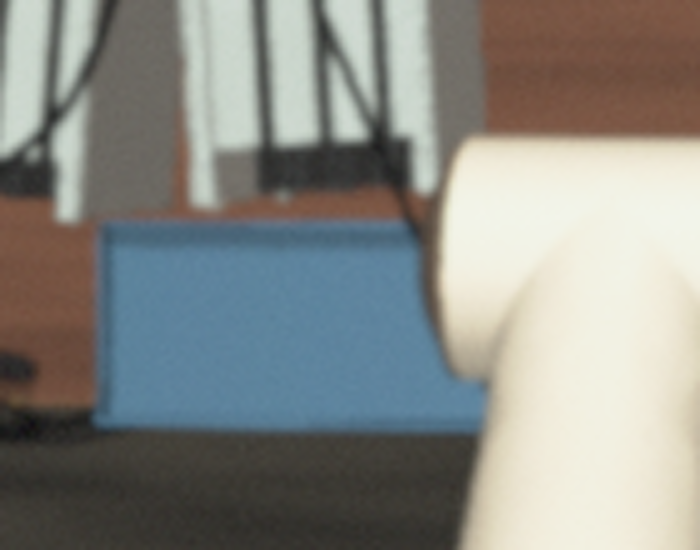

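View pics/t2.png

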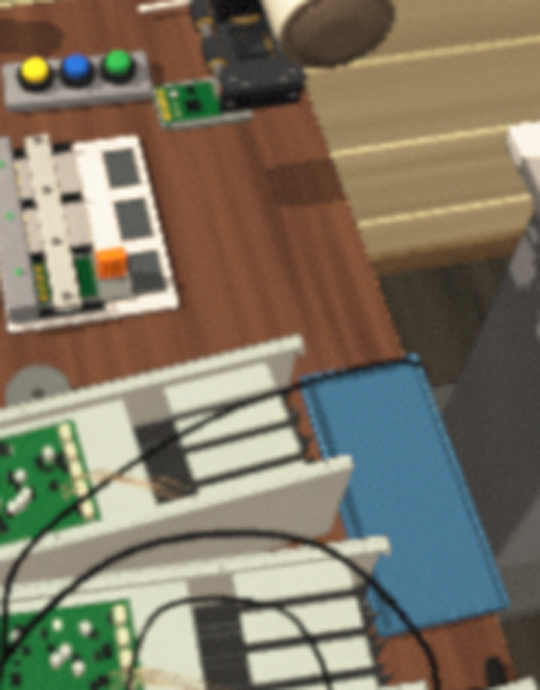

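```bash
python3 - <<'E'
from h import *
im=cv2.imread('pics/top0.png')[:,:,::-1].copy()
save(im,'t0c.png',(90,170,230,310),5)
h=cv2.cvtColor(im,cv2.COLOR_RGB2HSV); m=cv2.inRange(h,np.array((95,80,60)),np.array((115,255,255)))
m[:235]=0; m[:,:100]=0; m[:,205:]=0
c=max(cv2.findContours(cv2.morphologyEx(m,cv2.MORPH_CLOSE,np.ones((5,5))),cv2.RETR_EXTERNAL,cv2.CHAIN_APPROX_NONE)[0],key=cv2.contourArea)
p=onz('top',c.reshape(-1,2),.014)[:,:2].astype(np.float32)
print(cv2.minAreaRect(p*1000))
sc=np.array([(415,360),(380,362),(340,370),(300,382),(250,400),(200,420),(150,440)])/3+np.array((220,120))
for t in [(320,20),(345,75),(380,145),(418,235)]:
    uv=np.array(t)/5+np.array((90,200))
    best=[]
    for z in np.arange(0,.5,.01):
        P=onz('top',uv,z);q=pix('scene',P)[0]
        # dist to polyline
        d=min(np.linalg.norm(q-(a+(b-a)*np.clip(np.dot(q-a,b-a)/np.dot(b-a,b-a),0,1))) for a,b in zip(sc[:-1],sc[1:]))
        best.append((d,z,P[0].round(3)))
    print(t,min(best,key=lambda x:x[0]))
E
```

```text
((402.65826416015625, 224.40789794921875), (113.62937927246094, 249.4683074951172), 0.932145893573761)
(320, 20) (np.float64(0.06824344014217698), np.float64(0.14), array([0.568, 0.187, 0.14 ]))
(345, 75) (np.float64(0.19349646872879464), np.float64(0.13), array([0.541, 0.176, 0.13 ]))
(380, 145) (np.float64(0.46463382218056143), np.float64(0.11), array([0.506, 0.162, 0.11 ]))
(418, 235) (np.float64(0.4899167344417554), np.float64(0.09), array([0.459, 0.146, 0.09 ]))
```

View pics/t0c.png

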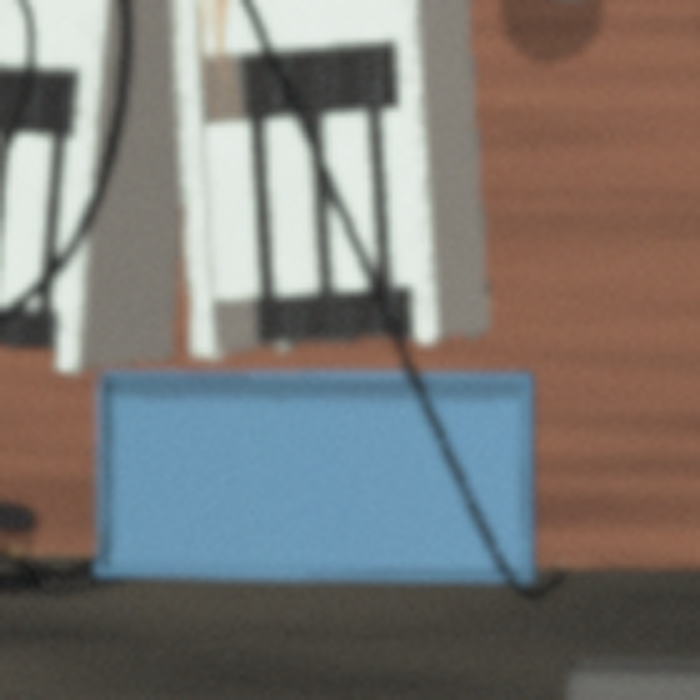

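Tray centre (0.4027, 0.2244), yaw ~0.9°, size 114×249 against the stated 116×250. A cable droops over its right end, so I'll use the left two thirds.

```bash
python3 -m inch '[{"jaw":255,"x":-0.3,"y":0.2,"z":0.4,"ax":0,"ay":0,"az":0},{"jaw":255,"x":-0.4,"y":0.4,"z":0.4,"ax":0,"ay":0,"az":0},{"jaw":255,"x":-0.4,"y":0.5,"z":0.1,"ax":0,"ay":0,"az":0},{"jaw":255,"x":-0.3,"y":0.5,"z":0,"ax":0,"ay":0,"az":0},{"jaw":255,"x":-0.15,"y":0.5,"z":0,"ax":0,"ay":0,"az":0},{"jaw":255,"x":0,"y":0,"z":0,"ax":0,"ay":0,"az":0}]'
python3 st.py 0.372 0.302 0.16 181
```

```text
time_s: 30.65
tcp_pos: [0.3765, -0.0332, 0.1689]
ee_rot: [[-1.0, 0.012, -0.019], [0.012, 1.0, -0.001], [0.019, -0.001, -1.0]]
wrist_force: [-0.1, -0.5, -1.0]
gripper_width: 0.154
t 30.65 tcp [ 0.3765 -0.0332  0.1689] psi 179.32 tilt xy [-0.0193 -0.0011] F [-0.1 -0.5 -1. ] w 13.4 q6 -110.2
delta units [-0.076  5.586 -0.148] daz 0.16845348088336892 ax,ay fix
level ax ay [ 0.006 -0.111]
```

```bash
python3 -m inch '[{"jaw":255,"x":-0.05,"y":0.4,"z":0,"ax":0,"ay":-0.1,"az":0.15},{"jaw":255,"x":-0.03,"y":0.6,"z":0,"ax":0,"ay":0,"az":0},{"jaw":255,"x":0,"y":0.6,"z":0,"ax":0,"ay":0,"az":0},{"jaw":255,"x":0,"y":0.6,"z":0,"ax":0,"ay":0,"az":0},{"jaw":255,"x":0,"y":0.6,"z":0,"ax":0,"ay":0,"az":0},{"jaw":255,"x":0,"y":0.6,"z":0,"ax":0,"ay":0,"az":0},{"jaw":255,"x":0,"y":0.6,"z":0,"ax":0,"ay":0,"az":0},{"jaw":255,"x":0,"y":0.6,"z":0,"ax":0,"ay":0,"az":0},{"jaw":255,"x":0,"y":0.5,"z":0,"ax":0,"ay":0,"az":0},{"jaw":255,"x":0,"y":0.3,"z":0,"ax":0,"ay":0,"az":0},{"jaw":255,"x":0,"y":0,"z":0,"ax":0,"ay":0,"az":0}]'
python3 st.py 0.372 0.302 0.05 181
```

```text
time_s: 32.02
tcp_pos: [0.3766, 0.2975, 0.1563]
ee_rot: [[-1.0, -0.005, -0.018], [-0.005, 1.0, -0.019], [0.018, -0.019, -1.0]]
wrist_force: [0.2, -1.2, -1.4]
gripper_width: 0.159
t 32.02 tcp [0.3766 0.2975 0.1563] psi -179.73 tilt xy [-0.018  -0.0189] F [ 0.2 -1.2 -1.4] w 13.9 q6 -147.1
delta units [-0.076  0.074 -1.772] daz 0.07311940742440584 ax,ay fix
level ax ay [ 0.109 -0.103]
```

Level out, descend partway, look.

```bash
python3 -m inch '[{"jaw":255,"x":-0.08,"y":0.074,"z":-0.3,"ax":0.109,"ay":-0.103,"az":0.07},{"jaw":255,"x":0,"y":0,"z":-0.5,"ax":0,"ay":0,"az":0},{"jaw":255,"x":0,"y":0,"z":-0.5,"ax":0,"ay":0,"az":0},{"jaw":255,"x":0,"y":0,"z":0,"ax":0,"ay":0,"az":0},{"jaw":255,"x":0,"y":0,"z":0,"ax":0,"ay":0,"az":0}]'
python3 st.py 0.372 0.302 0.024 181
python3 - <<'E'
from h import *
im=capture('scene');save(im,'u1.png',(250,200,420,370),4)
E
```

```text
time_s: 32.65
tcp_pos: [0.3731, 0.2978, 0.0764]
ee_rot: [[-1.0, -0.013, -0.0], [-0.013, 1.0, -0.002], [0.0, -0.002, -1.0]]
wrist_force: [-0.7, 0.1, -0.5]
gripper_width: 0.159
t 32.65 tcp [0.3731 0.2978 0.0764] psi -179.26 tilt xy [-0.0003 -0.0018] F [-0.7  0.1 -0.5] w 13.8 q6 -147.5
delta units [-0.018  0.07  -0.873] daz 0.02572735821131573 ax,ay fix
level ax ay [ 0.01  -0.002]
```

View pics/u1.png

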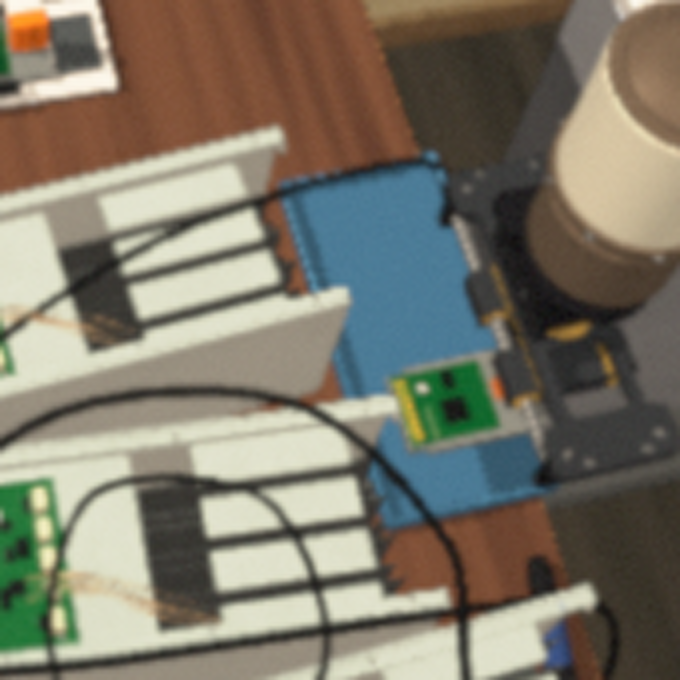

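Carrier is over the tray's left part, clear of the rim. Lower it.

```bash
python3 -m inch '[{"jaw":255,"x":-0.018,"y":0.02,"z":-0.4,"ax":0,"ay":0,"az":0.02},{"jaw":255,"x":-0.02,"y":0,"z":-0.38,"ax":0,"ay":0,"az":0},{"jaw":255,"x":0,"y":0,"z":0,"ax":0,"ay":0,"az":0},{"jaw":255,"x":0,"y":0,"z":0,"ax":0,"ay":0,"az":0}]'
python3 st.py 0.372 0.300 0.0225 181
```

```text
time_s: 33.2
tcp_pos: [0.3736, 0.3022, 0.0342]
ee_rot: [[-1.0, -0.017, 0.007], [-0.017, 1.0, 0.008], [-0.007, 0.008, -1.0]]
wrist_force: [0.4, -0.0, -1.2]
gripper_width: 0.161
t 33.2 tcp [0.3736 0.3022 0.0342] psi -179.04 tilt xy [0.0066 0.0079] F [ 0.4 -0.  -1.2] w 14.0 q6 -147.6
delta units [-0.026 -0.036 -0.195] daz 0.004125479862625525 ax,ay fix
level ax ay [-0.045  0.038]
```

```bash
python3 -m inch '[{"jaw":255,"x":-0.03,"y":-0.03,"z":-0.1,"ax":-0.045,"ay":0.038,"az":0},{"jaw":255,"x":0,"y":0,"z":-0.06,"ax":0,"ay":0,"az":0},{"jaw":255,"x":0,"y":0,"z":0,"ax":0,"ay":0,"az":0},{"jaw":255,"x":0,"y":0,"z":0,"ax":0,"ay":0,"az":0}]'
python3 st.py 0.372 0.300 0.0225 181
```

```text
time_s: 33.7
tcp_pos: [0.3726, 0.3015, 0.0262]
ee_rot: [[-1.0, -0.017, 0.002], [-0.017, 1.0, 0.003], [-0.002, 0.003, -1.0]]
wrist_force: [0.6, 0.0, -1.0]
gripper_width: 0.157
t 33.7 tcp [0.3726 0.3015 0.0262] psi -179.02 tilt xy [0.0021 0.0034] F [ 0.6  0.  -1. ] w 13.7 q6 -147.5
delta units [-0.01  -0.026 -0.062] daz 0.0023651033362284577 ax,ay fix
level ax ay [-0.019  0.012]
```

```bash
python3 -m inch '[{"jaw":255,"x":-0.01,"y":-0.02,"z":-0.06,"ax":-0.019,"ay":0.01,"az":0},{"jaw":255,"x":0,"y":0,"z":-0.02,"ax":0,"ay":0,"az":0},{"jaw":255,"x":0,"y":0,"z":0,"ax":0,"ay":0,"az":0}]'
python3 st.py 0.372 0.300 0.0225 181
```

```text
time_s: 34.08
tcp_pos: [0.3719, 0.3002, 0.0219]
ee_rot: [[-1.0, -0.018, 0.0], [-0.018, 1.0, -0.001], [-0.0, -0.001, -1.0]]
wrist_force: [-0.4, -0.3, 0.2]
gripper_width: 0.155
t 34.08 tcp [0.3719 0.3002 0.0219] psi -178.99 tilt xy [ 0.0003 -0.0005] F [-0.4 -0.3  0.2] w 13.5 q6 -147.5
delta units [ 0.002 -0.004  0.011] daz -0.0005772337734128996 ax,ay fix
level ax ay [0.003 0.002]
```

On the floor (0.0219 against the expected 0.0218). Release, lift, back to the left bay.

```bash
python3 -m inch '[{"jaw":140,"x":0,"y":0,"z":0,"ax":0,"ay":0,"az":0},{"jaw":140,"x":0,"y":0,"z":0,"ax":0,"ay":0,"az":0},{"jaw":140,"x":0,"y":0,"z":0,"ax":0,"ay":0,"az":0},{"jaw":140,"x":0,"y":0,"z":0.4,"ax":0,"ay":0,"az":0},{"jaw":140,"x":0,"y":0,"z":0.8,"ax":0,"ay":0,"az":0},{"jaw":140,"x":0,"y":0,"z":0.8,"ax":0,"ay":0,"az":0},{"jaw":140,"x":0,"y":-0.5,"z":0.3,"ax":0,"ay":0,"az":-0.15},{"jaw":140,"x":0,"y":-0.8,"z":0,"ax":0,"ay":0,"az":0},{"jaw":140,"x":0,"y":-0.9,"z":0,"ax":0,"ay":0,"az":0},{"jaw":140,"x":0,"y":-0.9,"z":0,"ax":0,"ay":0,"az":0},{"jaw":140,"x":0,"y":-0.9,"z":0,"ax":0,"ay":0,"az":0},{"jaw":140,"x":0,"y":-0.8,"z":0,"ax":0,"ay":0,"az":0}]'
python3 st.py 0.50 -0.042 0.14 179.5
```

```text
time_s: 35.58
tcp_pos: [0.3716, 0.0072, 0.1647]
ee_rot: [[-1.0, 0.002, 0.005], [0.002, 1.0, 0.002], [-0.005, 0.002, -1.0]]
wrist_force: [1.5, 0.3, -0.4]
gripper_width: 0.452
t 35.58 tcp [0.3716 0.0072 0.1647] psi 179.91 tilt xy [0.0051 0.0018] F [ 1.5  0.3 -0.4] w 39.3 q6 -116.7
delta units [ 2.141 -0.82  -0.411] daz -0.04085537992937134 ax,ay fix
level ax ay [-0.01   0.029]
```

```bash
python3 -m inch '[{"jaw":140,"x":0.3,"y":-0.5,"z":0,"ax":-0.01,"ay":0.03,"az":-0.04},{"jaw":140,"x":0.4,"y":-0.1,"z":0,"ax":0,"ay":0,"az":0},{"jaw":140,"x":0,"y":0,"z":0,"ax":0,"ay":0,"az":0},{"jaw":140,"x":0,"y":0,"z":0,"ax":0,"ay":0,"az":0}]'
python3 st.py 0.614 -0.042 0.0225 179.5
python3 - <<'E'
from h import *
im=capture('scene');save(im,'v1.png',(200,140,400,350),3)
im=capture('top');save(im,'v2.png',(90,140,330,310),3)
E
```

```text
time_s: 36.08
tcp_pos: [0.4123, -0.0333, 0.1646]
ee_rot: [[-1.0, 0.015, -0.001], [0.015, 1.0, 0.001], [0.001, 0.001, -1.0]]
wrist_force: [-0.2, 0.4, 0.2]
gripper_width: 0.45
t 36.08 tcp [ 0.4123 -0.0333  0.1646] psi 179.13 tilt xy [-0.0006  0.0007] F [-0.2  0.4  0.2] w 39.2 q6 -108.9
delta units [ 3.361 -0.146 -2.368] daz 0.03746054323040369 ax,ay fix
level ax ay [-0.004 -0.003]
```

View pics/v1.png

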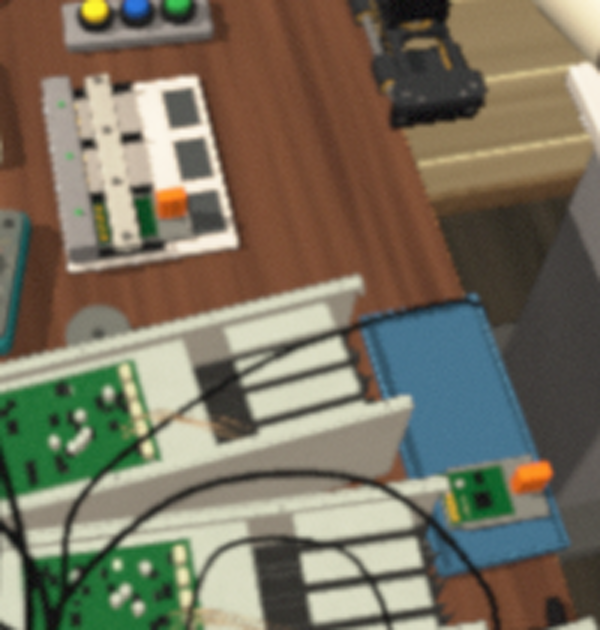

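View pics/v2.png

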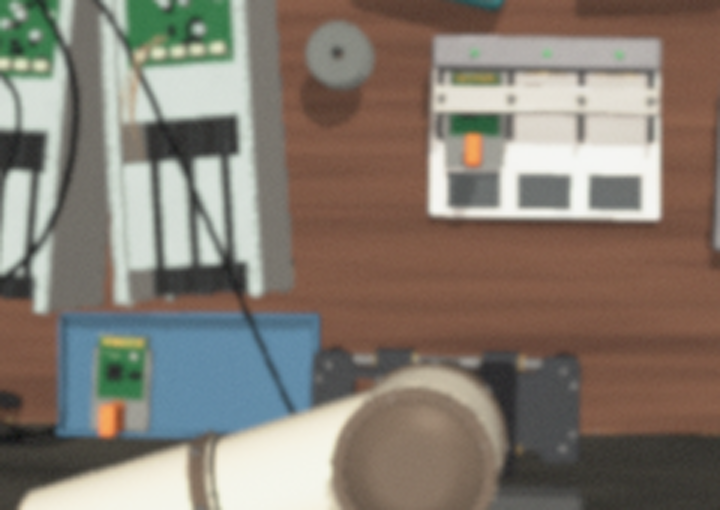

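First carrier lies flat in the tray and the other is still home. Fetch it.

```bash
python3 -m inch '[{"jaw":140,"x":0.5,"y":-0.05,"z":-0.1,"ax":0,"ay":0,"az":0.04},{"jaw":140,"x":0.7,"y":-0.05,"z":-0.2,"ax":0,"ay":0,"az":0},{"jaw":140,"x":0.7,"y":-0.03,"z":-0.2,"ax":0,"ay":0,"az":0},{"jaw":140,"x":0.7,"y":0,"z":-0.2,"ax":0,"ay":0,"az":0},{"jaw":140,"x":0.5,"y":0,"z":-0.2,"ax":0,"ay":0,"az":0},{"jaw":140,"x":0.1,"y":0,"z":-0.3,"ax":0,"ay":0,"az":0},{"jaw":140,"x":0,"y":0,"z":0,"ax":0,"ay":0,"az":0},{"jaw":140,"x":0,"y":0,"z":0,"ax":0,"ay":0,"az":0}]'
python3 st.py 0.614 -0.0422 0.0225 179.5
```

```text
time_s: 37.17
tcp_pos: [0.605, -0.036, 0.0913]
ee_rot: [[-1.0, -0.003, -0.0], [-0.003, 1.0, 0.002], [0.0, 0.002, -1.0]]
wrist_force: [-0.4, -0.2, -0.3]
gripper_width: 0.451
t 37.17 tcp [ 0.605  -0.036   0.0913] psi -179.84 tilt xy [-0.0002  0.0019] F [-0.4 -0.2 -0.3] w 39.3 q6 -101.6
delta units [ 0.149 -0.104 -1.147] daz -0.06627094733129298 ax,ay fix
level ax ay [-0.011 -0.001]
```

```bash
python3 -m inch '[{"jaw":140,"x":0.13,"y":-0.1,"z":-0.3,"ax":-0.01,"ay":0,"az":-0.066},{"jaw":140,"x":0,"y":0,"z":-0.3,"ax":0,"ay":0,"az":0},{"jaw":140,"x":0,"y":0,"z":0,"ax":0,"ay":0,"az":0},{"jaw":140,"x":0,"y":0,"z":0,"ax":0,"ay":0,"az":0}]'
python3 st.py 0.614 -0.0422 0.0225 179.5
```

```text
time_s: 37.67
tcp_pos: [0.6128, -0.0427, 0.0554]
ee_rot: [[-1.0, 0.01, 0.003], [0.01, 1.0, 0.0], [-0.003, 0.0, -1.0]]
wrist_force: [-0.7, -0.2, -0.1]
gripper_width: 0.45
t 37.67 tcp [ 0.6128 -0.0427  0.0554] psi 179.44 tilt xy [0.0029 0.0004] F [-0.7 -0.2 -0.1] w 39.1 q6 -101.7
delta units [ 0.02   0.009 -0.549] daz 0.006389039528593798 ax,ay fix
level ax ay [-0.002  0.016]
```

```bash
python3 -m inch '[{"jaw":140,"x":0.01,"y":0.01,"z":-0.35,"ax":0,"ay":0.03,"az":0},{"jaw":140,"x":0,"y":0,"z":-0.2,"ax":0,"ay":0.02,"az":0},{"jaw":140,"x":0,"y":0,"z":0,"ax":0,"ay":0,"az":0},{"jaw":140,"x":0,"y":0,"z":0,"ax":0,"ay":0,"az":0}]'
python3 st.py 0.614 -0.0422 0.0225 179.5
```

```text
time_s: 38.17
tcp_pos: [0.6137, -0.0421, 0.0205]
ee_rot: [[-1.0, 0.01, -0.006], [0.01, 1.0, 0.0], [0.006, 0.0, -1.0]]
wrist_force: [-0.1, -0.5, -0.1]
gripper_width: 0.456
t 38.17 tcp [ 0.6137 -0.0421  0.0205] psi 179.43 tilt xy [-0.0056  0.0005] F [-0.1 -0.5 -0.1] w 39.7 q6 -101.6
delta units [ 0.005 -0.001  0.033] daz 0.00698002838698244 ax,ay fix
level ax ay [-0.003 -0.032]
```

```bash
python3 -m inch '[{"jaw":140,"x":0,"y":0,"z":0.03,"ax":0,"ay":-0.03,"az":0},{"jaw":140,"x":0,"y":0,"z":0,"ax":0,"ay":0,"az":0},{"jaw":255,"x":0,"y":0,"z":0,"ax":0,"ay":0,"az":0},{"jaw":255,"x":0,"y":0,"z":0,"ax":0,"ay":0,"az":0},{"jaw":255,"x":0,"y":0,"z":0,"ax":0,"ay":0,"az":0},{"jaw":255,"x":0,"y":0,"z":0,"ax":0,"ay":0,"az":0}]'
python3 st.py 0.57 -0.0422 0.0225 179.5
```

```text
time_s: 38.92
tcp_pos: [0.6145, -0.042, 0.0239]
ee_rot: [[-1.0, 0.01, 0.003], [0.01, 1.0, 0.001], [-0.003, 0.001, -1.0]]
wrist_force: [-0.1, 0.3, -0.7]
gripper_width: 0.157
t 38.92 tcp [ 0.6145 -0.042   0.0239] psi 179.44 tilt xy [0.0027 0.0009] F [-0.1  0.3 -0.7] w 13.7 q6 -101.7
delta units [-0.742 -0.004 -0.023] daz 0.005668546185387413 ax,ay fix
level ax ay [-0.005  0.015]
```

Gripped, TCP 15.9 mm above the underside. Pull out.

```bash
python3 -m inch '[{"jaw":255,"x":-0.15,"y":0,"z":0.003,"ax":0,"ay":0,"az":0},{"jaw":255,"x":-0.25,"y":0,"z":0,"ax":0,"ay":0,"az":0},{"jaw":255,"x":-0.3,"y":0,"z":0,"ax":0,"ay":0,"az":0},{"jaw":255,"x":0,"y":0,"z":0,"ax":0,"ay":0,"az":0}]'
python3 st.py 0.53 -0.042 0.024 179.5
```

```text
time_s: 39.42
tcp_pos: [0.5704, -0.042, 0.024]
ee_rot: [[-1.0, 0.01, 0.003], [0.01, 1.0, 0.001], [-0.003, 0.001, -1.0]]
wrist_force: [-0.2, -0.2, -1.1]
gripper_width: 0.157
t 39.42 tcp [ 0.5704 -0.042   0.024 ] psi 179.44 tilt xy [0.0032 0.001 ] F [-0.2 -0.2 -1.1] w 13.6 q6 -102.5
delta units [-0.674 -0.    -0.   ] daz 0.005529649272568804 ax,ay fix
level ax ay [-0.006  0.019]
```

```bash
python3 -m inch '[{"jaw":255,"x":-0.35,"y":0,"z":0,"ax":0,"ay":0.01,"az":0},{"jaw":255,"x":-0.35,"y":0,"z":0,"ax":0,"ay":0,"az":0},{"jaw":255,"x":-0.3,"y":0,"z":0.3,"ax":0,"ay":0,"az":0},{"jaw":255,"x":-0.4,"y":0,"z":0.7,"ax":0,"ay":0,"az":0},{"jaw":255,"x":-0.5,"y":0,"z":0.7,"ax":0,"ay":0,"az":0},{"jaw":255,"x":-0.5,"y":0,"z":0.6,"ax":0,"ay":0,"az":0},{"jaw":255,"x":-0.5,"y":0,"z":0,"ax":0,"ay":0,"az":0},{"jaw":255,"x":-0.2,"y":0,"z":0,"ax":0,"ay":0,"az":0},{"jaw":255,"x":0,"y":0,"z":0,"ax":0,"ay":0,"az":0}]'
python3 st.py 0.372 0.228 0.16 181
```

```text
time_s: 40.55
tcp_pos: [0.3812, -0.042, 0.165]
ee_rot: [[-1.0, 0.009, 0.002], [0.009, 1.0, 0.001], [-0.002, 0.001, -1.0]]
wrist_force: [0.1, 0.6, -1.0]
gripper_width: 0.156
t 40.55 tcp [ 0.3812 -0.042   0.165 ] psi 179.47 tilt xy [0.0015 0.0008] F [ 0.1  0.6 -1. ] w 13.5 q6 -108.8
delta units [-0.154  4.5   -0.083] daz 0.15297111281411446 ax,ay fix
level ax ay [-0.004  0.009]
```

```bash
python3 -m inch '[{"jaw":255,"x":-0.1,"y":0.4,"z":0,"ax":0,"ay":0,"az":0.15},{"jaw":255,"x":-0.05,"y":0.6,"z":0,"ax":0,"ay":0,"az":0},{"jaw":255,"x":0,"y":0.6,"z":0,"ax":0,"ay":0,"az":0},{"jaw":255,"x":0,"y":0.6,"z":0,"ax":0,"ay":0,"az":0},{"jaw":255,"x":0,"y":0.6,"z":0,"ax":0,"ay":0,"az":0},{"jaw":255,"x":0,"y":0.6,"z":0,"ax":0,"ay":0,"az":0},{"jaw":255,"x":0,"y":0.5,"z":0,"ax":0,"ay":0,"az":0},{"jaw":255,"x":0,"y":0.3,"z":0,"ax":0,"ay":0,"az":0},{"jaw":255,"x":0,"y":0,"z":0,"ax":0,"ay":0,"az":0},{"jaw":255,"x":0,"y":0,"z":0,"ax":0,"ay":0,"az":0}]'
python3 st.py 0.371 0.228 0.07 181
```

```text
time_s: 41.8
tcp_pos: [0.3802, 0.2221, 0.1603]
ee_rot: [[-1.0, -0.016, -0.002], [-0.016, 1.0, -0.007], [0.002, -0.007, -1.0]]
wrist_force: [-0.2, -0.0, -0.9]
gripper_width: 0.158
t 41.8 tcp [0.3802 0.2221 0.1603] psi -179.07 tilt xy [-0.002  -0.0074] F [-0.2 -0.  -0.9] w 13.8 q6 -140.9
delta units [-0.154  0.099 -1.505] daz 0.006652079400998901 ax,ay fix
level ax ay [ 0.042 -0.011]
```

```bash
python3 -m inch '[{"jaw":255,"x":-0.15,"y":0.09,"z":-0.2,"ax":0.04,"ay":-0.01,"az":0},{"jaw":255,"x":0,"y":0,"z":-0.5,"ax":0,"ay":0,"az":0},{"jaw":255,"x":0,"y":0,"z":-0.5,"ax":0,"ay":0,"az":0},{"jaw":255,"x":0,"y":0,"z":-0.2,"ax":0,"ay":0,"az":0},{"jaw":255,"x":0,"y":0,"z":0,"ax":0,"ay":0,"az":0},{"jaw":255,"x":0,"y":0,"z":0,"ax":0,"ay":0,"az":0}]'
python3 st.py 0.371 0.228 0.022 181
python3 - <<'E'
from h import *
im=capture('scene');save(im,'w1.png',(250,200,420,370),4)
E
```

```text
time_s: 42.55
tcp_pos: [0.3729, 0.2246, 0.0764]
ee_rot: [[-1.0, -0.011, 0.003], [-0.011, 1.0, 0.003], [-0.003, 0.002, -1.0]]
wrist_force: [-0.0, 0.7, -0.5]
gripper_width: 0.159
t 42.55 tcp [0.3729 0.2246 0.0764] psi -179.37 tilt xy [0.0032 0.0025] F [-0.   0.7 -0.5] w 13.8 q6 -142.1
delta units [-0.032  0.057 -0.907] daz 0.03653636035908221 ax,ay fix
level ax ay [-0.014  0.018]
```

View pics/w1.png

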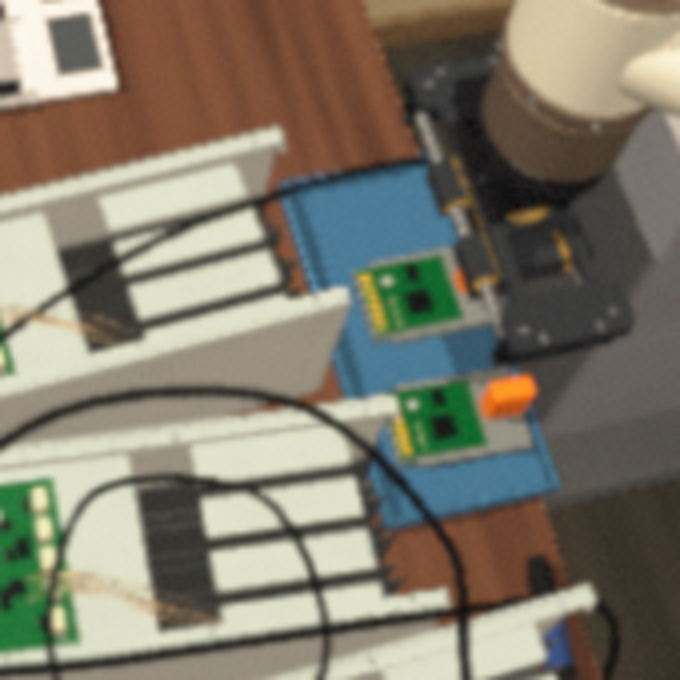

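```bash
python3 -m inch '[{"jaw":255,"x":-0.03,"y":0.03,"z":-0.4,"ax":-0.014,"ay":0.018,"az":0.03},{"jaw":255,"x":-0.02,"y":0,"z":-0.38,"ax":0,"ay":0,"az":0},{"jaw":255,"x":0,"y":0,"z":0,"ax":0,"ay":0,"az":0},{"jaw":255,"x":0,"y":0,"z":0,"ax":0,"ay":0,"az":0}]'
python3 st.py 0.371 0.228 0.0195 181
```

```text
time_s: 43.1
tcp_pos: [0.3727, 0.2297, 0.0331]
ee_rot: [[-1.0, -0.018, 0.007], [-0.018, 1.0, 0.009], [-0.008, 0.008, -1.0]]
wrist_force: [-0.3, -0.5, -0.9]
gripper_width: 0.157
t 43.1 tcp [0.3727 0.2297 0.0331] psi -178.99 tilt xy [0.0074 0.0085] F [-0.3 -0.5 -0.9] w 13.7 q6 -142.1
delta units [-0.028 -0.028 -0.227] daz -0.0007747425836896582 ax,ay fix
level ax ay [-0.049  0.042]
```

```bash
python3 -m inch '[{"jaw":255,"x":-0.03,"y":-0.03,"z":-0.1,"ax":-0.049,"ay":0.042,"az":0},{"jaw":255,"x":0,"y":0,"z":-0.06,"ax":0,"ay":0,"az":0},{"jaw":255,"x":0,"y":0,"z":0,"ax":0,"ay":0,"az":0},{"jaw":255,"x":0,"y":0,"z":0,"ax":0,"ay":0,"az":0}]'
python3 st.py 0.371 0.228 0.0185 181
```

```text
time_s: 43.6
tcp_pos: [0.3719, 0.229, 0.0249]
ee_rot: [[-1.0, -0.018, 0.002], [-0.018, 1.0, 0.003], [-0.003, 0.003, -1.0]]
wrist_force: [-0.3, 0.2, -0.3]
gripper_width: 0.16
t 43.6 tcp [0.3719 0.229  0.0249] psi -178.97 tilt xy [0.0025 0.003 ] F [-0.3  0.2 -0.3] w 13.9 q6 -142.1
delta units [-0.014 -0.017 -0.106] daz -0.0027680285746555454 ax,ay fix
level ax ay [-0.017  0.014]
```

```bash
python3 -m inch '[{"jaw":255,"x":-0.014,"y":-0.01,"z":-0.08,"ax":-0.017,"ay":0.014,"az":0},{"jaw":255,"x":0,"y":0,"z":-0.04,"ax":0,"ay":0,"az":0},{"jaw":255,"x":0,"y":0,"z":0,"ax":0,"ay":0,"az":0}]'
python3 st.py 0.371 0.228 0.0185 181
```

```text
time_s: 43.98
tcp_pos: [0.3709, 0.2284, 0.019]
ee_rot: [[-1.0, -0.019, -0.0], [-0.019, 1.0, -0.001], [0.0, -0.001, -1.0]]
wrist_force: [0.7, 0.1, -1.9]
gripper_width: 0.154
t 43.98 tcp [0.3709 0.2284 0.019 ] psi -178.91 tilt xy [-0.     -0.0008] F [ 0.7  0.1 -1.9] w 13.4 q6 -142.1
delta units [ 0.001 -0.007 -0.009] daz -0.008554916167838655 ax,ay fix
level ax ay [ 0.005 -0.   ]
```

At floor height. Release, lift, retreat out of view to the right.

```bash
python3 -m inch '[{"jaw":255,"x":0,"y":0,"z":-0.01,"ax":0,"ay":0,"az":0},{"jaw":140,"x":0,"y":0,"z":0,"ax":0,"ay":0,"az":0},{"jaw":140,"x":0,"y":0,"z":0,"ax":0,"ay":0,"az":0},{"jaw":140,"x":0,"y":0,"z":0,"ax":0,"ay":0,"az":0},{"jaw":140,"x":0,"y":0,"z":0.4,"ax":0,"ay":0,"az":0},{"jaw":140,"x":0,"y":0,"z":0.8,"ax":0,"ay":0,"az":0},{"jaw":140,"x":0,"y":0,"z":0.8,"ax":0,"ay":0,"az":0},{"jaw":140,"x":0,"y":-0.5,"z":0.3,"ax":0,"ay":0,"az":0},{"jaw":140,"x":0,"y":-0.8,"z":0,"ax":0,"ay":0,"az":0},{"jaw":140,"x":0,"y":-0.8,"z":0,"ax":0,"ay":0,"az":0},{"jaw":140,"x":0.1,"y":-0.8,"z":0,"ax":0,"ay":0,"az":0},{"jaw":140,"x":0.3,"y":-0.8,"z":0,"ax":0,"ay":0,"az":0}]'
python3 -m inch '[{"jaw":140,"x":0.3,"y":-0.6,"z":0,"ax":0,"ay":0,"az":0},{"jaw":140,"x":0.3,"y":-0.6,"z":0,"ax":0,"ay":0,"az":0},{"jaw":140,"x":0,"y":0,"z":0,"ax":0,"ay":0,"az":0},{"jaw":140,"x":0,"y":0,"z":0,"ax":0,"ay":0,"az":0}]'
python3 st.py
python3 - <<'E'
from h import *
im=capture('scene');save(im,'x1.png',(150,100,410,350),3)
im=capture('top');save(im,'x2.png',(90,130,400,310),2.5)
save(im,'x3.png',(100,235,205,295),7)
E
```

```text
time_s: 45.48
tcp_pos: [0.3946, 0.0027, 0.1607]
ee_rot: [[-1.0, -0.028, 0.003], [-0.028, 1.0, -0.001], [-0.003, -0.001, -1.0]]
wrist_force: [1.1, 0.4, 0.7]
gripper_width: 0.451
time_s: 45.98
tcp_pos: [0.4309, -0.0745, 0.16]
ee_rot: [[-1.0, -0.021, 0.002], [-0.021, 1.0, -0.001], [-0.002, -0.001, -1.0]]
wrist_force: [-0.1, -0.1, 0.6]
gripper_width: 0.45
t 45.98 tcp [ 0.4309 -0.0745  0.16  ] psi -178.77 tilt xy [ 0.0025 -0.0005] F [-0.1 -0.1  0.6] w 39.2 q6 -100.5
```

View pics/x1.png

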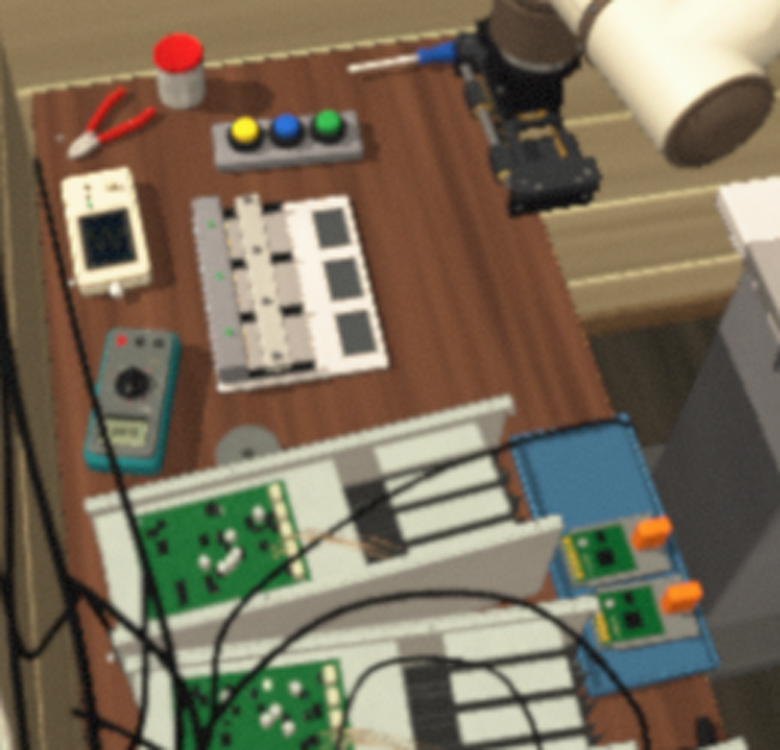

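View pics/x2.png

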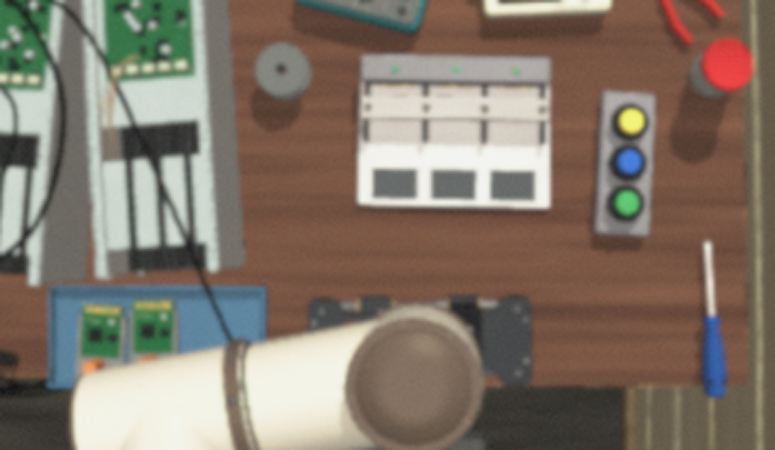

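View pics/x3.png

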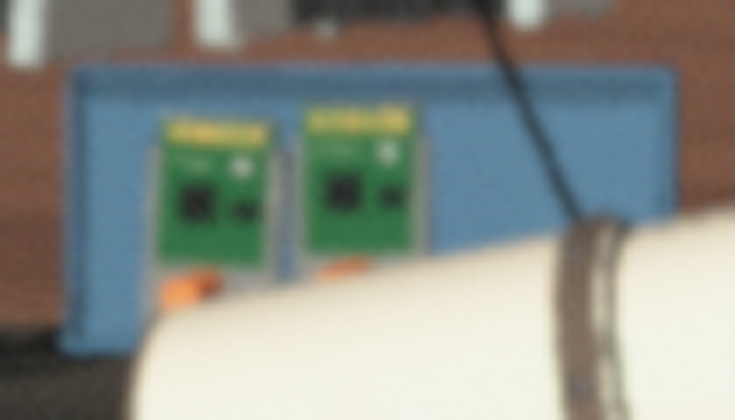

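Both are in the tray, but the left one sits about 5 mm nearer the front rim. I'll move the arm clear and check.

```bash
python3 -m inch '[{"jaw":140,"x":0.5,"y":-0.5,"z":0.2,"ax":0,"ay":0,"az":0},{"jaw":140,"x":0.5,"y":-0.5,"z":0.2,"ax":0,"ay":0,"az":0},{"jaw":140,"x":0.5,"y":-0.5,"z":0,"ax":0,"ay":0,"az":0},{"jaw":140,"x":0.3,"y":-0.3,"z":0,"ax":0,"ay":0,"az":0},{"jaw":140,"x":0,"y":0,"z":0,"ax":0,"ay":0,"az":0},{"jaw":140,"x":0,"y":0,"z":0,"ax":0,"ay":0,"az":0}]'
python3 - <<'E'
from h import *
im=capture('top');save(im,'y3.png',(100,235,205,295),7)
s=capture('scene');save(s,'y1.png',(310,230,400,330),7)
def c(a): return (np.array(a,float)+.5)/7-.5+np.array((100,235))
print(onz('top',c([(160,118),(272,120),(305,105),(413,105)]),.011).round(4))
print('tray',onz('top',c([(70,65),(676,65),(60,352)]),.014).round(4))
E
```

```text
time_s: 46.82
tcp_pos: [0.5407, -0.1778, 0.1853]
ee_rot: [[-0.999, -0.037, 0.003], [-0.037, 0.999, 0.0], [-0.003, 0.0, -1.0]]
wrist_force: [0.2, -0.0, -0.1]
gripper_width: 0.452
[[0.4394 0.3117 0.011 ]
 [0.4396 0.2649 0.011 ]
 [0.4459 0.2514 0.011 ]
 [0.4468 0.2069 0.011 ]]
tray [[0.4601 0.349  0.014 ]
 [0.4646 0.1    0.014 ]
 [0.3441 0.3507 0.014 ]]
```

View pics/y3.png

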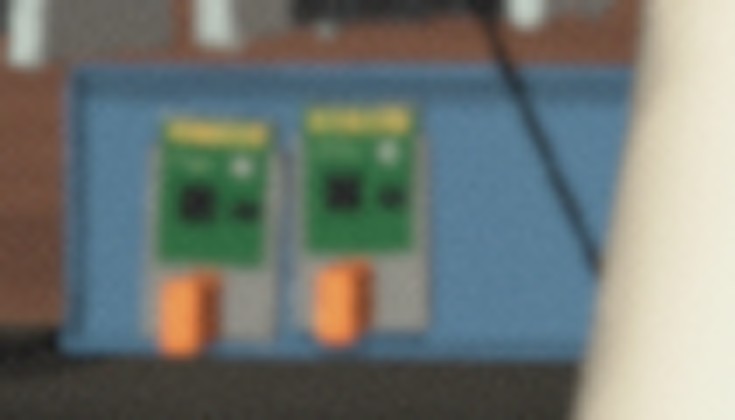

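View pics/y1.png

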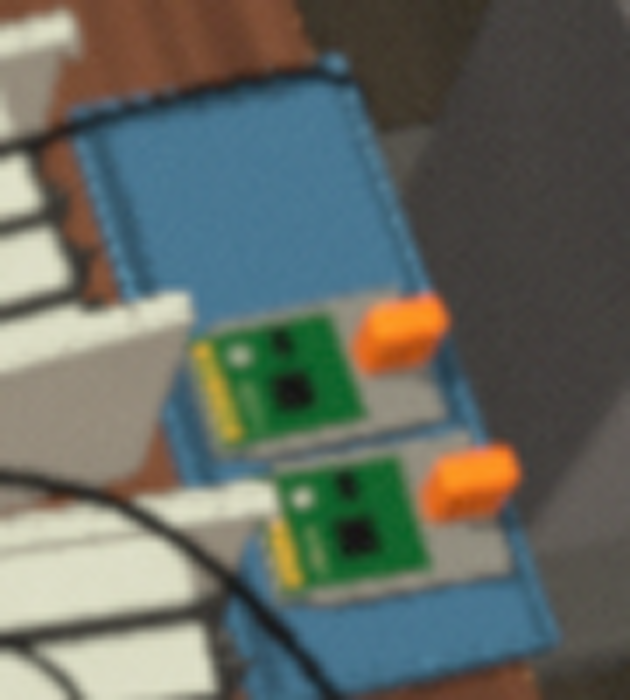

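```bash
python3 - <<'E'
from h import *
def c(a): return (np.array(a,float)+.5)/7-.5+np.array((100,235))
def d(a): return (np.array(a,float)+.5)/7-.5+np.array((310,230))
p=lambda n,q,z:print(n,(onz(n,q,z)[:,:2]*1000).round(1).tolist())
print('back L, R carriers'); p('top',c([(145,340),(275,340),(297,331),(430,331)]),.011)
print('scene right carrier: back right, back left'); p('scene',d([(402,287),(447,415)]),.011)
print('scene left carrier back right, back left'); p('scene',d([(470,432),(517,570)]),.011)
print('scene front rim inner/outer at right end, left end'); p('scene',d([(345,55),(560,640)]),.014)
E
```

```text
back L, R carriers
top [[349.7, 316.2], [351.4, 262.0], [355.2, 253.0], [356.7, 198.4]]
scene right carrier: back right, back left
scene [[353.6, 202.4], [353.8, 256.8]]
scene left carrier back right, back left
scene [[347.4, 265.2], [348.2, 320.9]]
scene front rim inner/outer at right end, left end
scene [[344.0, 100.7], [342.7, 350.7]]
```

The left carrier lies flat (89×54 mm seen) with its back just inside the front rim. Its pinch point seems to have shifted about 6 mm, so I'll check the picture from before the key presses to confirm it was really home.

```bash
python3 - <<'E'
from h import *
im=cv2.imread('pics/f2.png')
# f2 is 4x crop of (200,140); enlarge the fixture region
cv2.imwrite('pics/f2z.png',cv2.resize(im[60:300,120:450],None,fx=2.4,fy=2.4,interpolation=cv2.INTER_CUBIC))
im=cv2.imread('pics/k2.png'); cv2.imwrite('pics/k2z.png',cv2.resize(im[60:300,120:450],None,fx=2.4,fy=2.4,interpolation=cv2.INTER_CUBIC))
E
```

```text
(no output)
```

View pics/f2z.png

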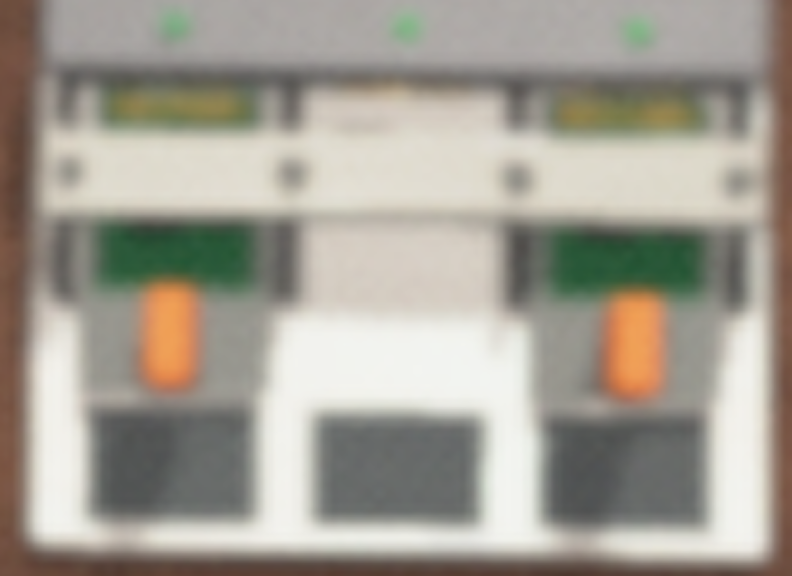

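```bash
python3 - <<'E'
from h import *
def c(a):
    a=(np.array(a,float)+.5)/2.4-.5+np.array((120,60)); return (a+.5)/4-.5+np.array((200,140))
p=lambda l,q,z:print(l,(onz('top',c(q),z)[:,:2]*1000).round(1).tolist())
print((ray('top',[(0,0)])[0]).round(3))
p('deck front at bays L,R',[(170,551),(625,556)],.008)
p('carrier back L,R',[(170,400),(625,408)],.016)
p('grip back top L,R',[(170,388),(635,398)],.052)
p('grip front top L,R',[(170,280),(635,290)],.052)
p('box face top L,R',[(170,72),(625,78)],.042)
p('contacts center',[(178,105),(625,113)],.016)
E
```

```text
[ 0.519 -0.085  1.113]
deck front at bays L,R [[555.0, -41.3], [554.5, -173.7]]
carrier back L,R [[598.5, -41.2], [597.1, -173.1]]
grip back top L,R [[599.3, -42.6], [597.3, -173.0]]
grip front top L,R [[629.7, -42.3], [627.8, -173.0]]
box face top L,R [[690.5, -41.3], [689.5, -171.0]]
contacts center [[684.9, -42.7], [683.3, -173.1]]
```

Relative to the backstop and deck edge, both carriers sat at the same depth, within about 2–3 mm of the stop, so both were home. The small shift came from slip in the jaws during the pull. In the tray, both views put the back edges of both carriers at the same height, so both lie flat. The arm is clear, so I'm handing in.

```bash
python3 -c "
from station import *
s=sense();print(s['time_s'],s['wrist_force'].round(1));finish_job()"
```

```text
46.925 [1.  0.5 0.7]
the job is handed in; nothing more can be done
```

I handed the job in at about 47 s with both carriers back in the tray. Only two carriers were there at this start.

- **Insertion:** I slid one carrier into the left bay and one into the right, each until the backstop pushed back with about 7 N. The picture taken before the keys puts both within about 2–3 mm of fully home, at nearly the same depth. The picture after the keys shows them unmoved.
- **Keys:** I pressed amber, then green, then blue, each down to its stop (16–30 N, fingers bottoming at z ≈ 0.034 m), with both carriers home. All three came back up. I was about 3 mm off centre on blue.
- **Tray:** Both carriers lie flat, side by side, about 10–15 mm apart. I kept clear of the cable over the tray's right end. The multimeter, tin and screwdriver look untouched.

**Disagreement in my checks:** the first carrier lies about 6 mm nearer the tray's front rim than I aimed, probably because it slipped in the jaws when I pulled it out. The top view puts it only 1–2 mm inside the rim. The scene view reads about 2–3 mm further forward, which would put it right at the rim. It reads the second carrier, the one well clear of the rim, further forward by the same amount, so I took this as a calibration offset and left the first carrier where it was.

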